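# Tamp the wood chunks level under the propped lid

### The arm

A 7-joint arm with a two-finger parallel gripper is mounted at the origin on a cart in front of the work surface, level with it; the furniture and walls round the work are solid. World frame = base frame: x ahead of the robot, y to its left, z up, the work surface at z = 0. Lengths are in m, angles in rad, forces in N, time in s.
With the tool pointing down it reaches from about 0.4 to 0.875 m from the base axis. Payload 19.3 kg.
Tool frame: the origin (TCP) lies at the very end of the fingers, on their centre line; the grasp point (between the pads) lies 19 mm behind it; z points along the fingers, y is the line along which they close (so a half turn about z gives the same grasp; the last joint's range is limited). The gripper opens to 85 mm and grips with 20 to 120 N. Pads are 22 mm wide; open, the fingers measure 114 mm over their backs; the gripper's body (76 mm by 85 mm) begins 54 mm behind the grasp point. The pads swing forward as they close: fully open they stand 13 mm farther back than shut.
Start: joints at [-1.393, 0.521, -0.036, 1.599, 0.021, 1.021, -0.113], TCP at [0.153, 0.606, 0.208] pointing down, gripper open.
Joint ranges: [-2.91, 2.91], [-0.3, 2.13], [-1.5, 1.42], [0.17, 2.43], [-1.26, 4.41], [0.16, 1.93], [-2.52, 2.52]. Speed limits (rad/s): [1.89, 1.89, 2.39, 2.39, 3.01, 3.01, 3.01].

### API

Orientations are given as [roll, pitch, yaw] about the fixed x, y, z axes, in that order (R = Rz(yaw) Ry(pitch) Rx(roll)).
In Python, from workcell import bot gives the robot as it stands.
- The arm moves only by the shell command python3 -m crank 'ROWS' [FORCE]. ROWS is a JSON object of lists of equal length, an entry for each row: "travel": the shift along the world's x, y, z in cm, a list of three; "turn": the turn, a rotation vector about the world's x, y, z in degrees, a list of three; "gripper": the closure, from 0 (fully open) to 1 (shut). A call has exactly 5 rows; each row is the pose to reach, as a shift and turn from the pose commanded when the call began; what a row does not reach only later rows make up. A row lasts 1/10 s, in which the tool goes at most 50 mm and 8.59 degrees, less where a joint would pass 70% of its speed; a pose out of reach is approached as far as the arm can. A call with a gripper value outside its range is refused whole. The fingers move at their own pace and stop on an object; FORCE is the grip in N (left out, the last holds). Time passes only in rows, so rows that repeat a pose let the fingers close, or fill a call up. It gives the time, the measured TCP pose, the force, the opening and the grip force at its end, in the units of the state.
- bot.observe(): the state, without advancing time (a new reading comes with each control period).
- bot.grab_frame(name): name is "scene" or "top" or "wrist"; returns a dict with "pixels" (480x640x3 uint8, red, green, blue), "fx", "fy", "cx", "cy" (pixels), "extrinsics" (4x4, takes a point from world to camera coordinates). Camera axes: x right, y down, z forward; pixel columns grow to the right and rows downward; lengths in m; the calibration is good to about 2 mm. A picture is of the moment at which its call begins. There is no depth.
- bot.job_done(): hands the job in; it is judged then, once.
The state is a dict: "clock": time; "qpos": joint angles; "qd": joint speeds; "joint_efforts": joint torques, N m; "position": TCP position; "tool_rot": TCP orientation; "force": force on the tool from outside, world axes, zero at the start; "moment": the same for the moment, N m; "grip_width": finger opening in m; "finger_force": force on a finger pad.
Only numpy, scipy, OpenCV 4.12 (cv2) and the standard library are available. Lean on these libraries where they do the work, as an engineer would, in place of code of your own. Each camera call takes 0.05 s, during which the arm holds its last target. There are 200 camera calls.

### The job

The smoking-wood chunks in the bin stand uneven, and the lid will not shut on them. Take the tamper and press the raised chunks down with it until all nine lie flat and level in the bin, then stand the tamper upright on its foot in the middle of the cork mat and let go. Do not touch the chunks with the gripper or the arm, and leave the jars, the tin and the bell where they stand.

Things in the scene. Friction and masses are not known exactly. Their poses are not given: they have to be found in the camera images.
- bin: Shallow wooden bin, fixed; outside 132 (x) x 172 (y) mm, walls 8 mm thick, 40 mm high. Origin: centre of its underside on the counter; x to its back, away from the robot, y to its left. Holds nine wood chunks in three rows along y (near x = -37, 0, +37 mm), three a row, numbered in any order; with all down their tops are level, 34 mm above the counter.
- bin_floor (a point): Centre of the bin's inner floor, 8 mm above the counter; inside 116 (x) x 156 (y) mm. Axes as the bin's.
- bin_lid_edge (a point): Middle of the top edge of the bin's lid, at (30, 0, 151) mm in the bin's frame. The lid is fixed half open: a board 8 mm thick, as wide as the bin, hinged along the back wall at x = 70, z = 40 mm, leaning forward over the bin 20 degrees from upright. A thin brass stay holds it, outside the left (+y) wall.
- tamper: Tamper, 0.2 to 0.3 kg: flat steel foot 34 (x) x 56 (y) x 12 mm; from the middle of its top a straight wooden handle, 100 mm long, leans 30 degrees towards the tamper's -x. Origin: centre of the foot's underside, z up. Starts standing on its foot at one end of the counter, handle leaning to the robot (world -x) within 0.4 rad; a jar close behind, a tin close on its left.
- tamper_grip (a point): Where to grip the tamper: on the handle's axis, 60 mm along it from the foot's top, at (-30, 0, 64) mm in the tamper's frame. The handle is 22 mm thick across its flat sides (squeeze along y), 24 mm the other way. Axes as the tamper's.
- mat: Round cork mat, 110 mm across, 5 mm thick, fixed on the counter at the other end from the tamper. Origin: centre of its underside.
- chunk_0a: Wood chunk, 30 g: 34 mm along x, 26 mm high, its y sides slope: 44 mm wide (y) on top, 30 mm below. Origin: centre of its underside, z up, axes near the bin's. Middle of its row: starts wedged 11 to 17 mm too high between its neighbours. It stays so by itself; a push of 2 to 10 N straight down on its top spreads them along y (there is free length at the row's ends) and it goes down level.
- chunk_0b: Wood chunk, 30 g: 34 mm along x, 26 mm high, its y sides slope: 44 mm wide (y) on top, 30 mm below. Origin: centre of its underside, z up, axes near the bin's. Stands flat on the bin's floor as the left (bin +y) neighbour of chunk_0a.
- chunk_0c: Wood chunk, 30 g: 34 mm along x, 26 mm high, its y sides slope: 44 mm wide (y) on top, 30 mm below. Origin: centre of its underside, z up, axes near the bin's. Stands flat on the bin's floor as the right (bin -y) neighbour of chunk_0a.
- chunk_1a: Wood chunk, 30 g: 34 mm along x, 26 mm high, its y sides slope: 44 mm wide (y) on top, 30 mm below. Origin: centre of its underside, z up, axes near the bin's. Middle of its row: starts wedged 11 to 17 mm too high between its neighbours. It stays so by itself; a push of 2 to 10 N straight down on its top spreads them along y (there is free length at the row's ends) and it goes down level.
- chunk_1b: Wood chunk, 30 g: 34 mm along x, 26 mm high, its y sides slope: 44 mm wide (y) on top, 30 mm below. Origin: centre of its underside, z up, axes near the bin's. Stands flat on the bin's floor as the left (bin +y) neighbour of chunk_1a.
- chunk_1c: Wood chunk, 30 g: 34 mm along x, 26 mm high, its y sides slope: 44 mm wide (y) on top, 30 mm below. Origin: centre of its underside, z up, axes near the bin's. Stands flat on the bin's floor as the right (bin -y) neighbour of chunk_1a.
- chunk_2a: Wood chunk, 30 g: 34 mm along x, 26 mm high, its y sides slope: 44 mm wide (y) on top, 30 mm below. Origin: centre of its underside, z up, axes near the bin's. Middle of its row: starts wedged 11 to 17 mm too high between its neighbours. It stays so by itself; a push of 2 to 10 N straight down on its top spreads them along y (there is free length at the row's ends) and it goes down level.
- chunk_2b: Wood chunk, 30 g: 34 mm along x, 26 mm high, its y sides slope: 44 mm wide (y) on top, 30 mm below. Origin: centre of its underside, z up, axes near the bin's. Stands flat on the bin's floor as the left (bin +y) neighbour of chunk_2a.
- chunk_2c: Wood chunk, 30 g: 34 mm along x, 26 mm high, its y sides slope: 44 mm wide (y) on top, 30 mm below. Origin: centre of its underside, z up, axes near the bin's. Stands flat on the bin's floor as the right (bin -y) neighbour of chunk_2a.
- honey_jar_0: Bystander: honey jar, 53 mm across, 74 mm high, loose, close behind the tamper at the start. Origin at the centre of its underside.
- tin_0: Bystander: low food tin, 76 mm across, 58 mm high, loose, close to the left of the tamper at the start. Origin at the centre of its underside.
- honey_jar_1: Bystander: honey jar, 52 mm across, 74 mm high, loose, just behind the mat. Origin at the centre of its underside.
- counter_bell: Bystander: service bell, 84 mm across, 58 mm high, loose, just left of the mat. Origin at the centre of its underside.
Mind the look-alikes: they are no part of the job. What is shaped like the chunk_1c but blue or pink is not meant.

How it is judged:
By the outcome, as a careful person would: the job done as asked, in the order asked, and still so for the second after the job is handed in, with the robot touching nothing.
It also fails if it takes over 56 s, if anything falls off the work surface, if the arm or the gripper's body presses on something with over 40 N, if the wrist force passes 120 N, or if a joint passes its speed limit or range.

## Working session

There is one attempt and no reset: what is moved stays moved. The work goes in short steps, Python scripts to look and compute and a shell command to move; the robot and the scene stay as the last step left them, time stands still between calls to the robot, and variables do not carry over. Pictures are saved under pics/ and viewed, at most 10 in all, crops included, and the job is handed in when it is done.

```bash
mkdir -p pics; ls; python3 - <<'E'
from workcell import bot
import cv2,numpy as np,json
print(bot.observe())
for n in("scene","top"):
    f=bot.grab_frame(n); cv2.imwrite(f"pics/{n}0.png",f["pixels"][:,:,::-1])
    print(n,f["fx"],f["fy"],f["cx"],f["cy"],np.round(f["extrinsics"],4).tolist())
    np.savez(f"{n}0.npz",**f)
E
```

```text
pics
{'clock': 0.0, 'qpos': array([-1.39318035,  0.52202033, -0.03635014,  1.59997779,  0.02118119,
        1.02112179, -0.11284609]), 'qd': array([ 5.80744801e-04,  1.81366534e-03, -1.85887174e-03, -7.72065787e-05,
        2.30994441e-04,  1.46140112e-03,  5.64059216e-04]), 'joint_efforts': array([-1.98527996e-03, -9.27097178e+01,  1.97877042e+00, -3.69920325e+01,
        1.77738396e-02,  8.09997349e-03,  1.55578709e-05]), 'position': array([0.15323511, 0.60555265, 0.20703238]), 'tool_rot': array([-3.14045074e+00,  5.46557439e-05,  2.89372997e+00]), 'force': array([-0.36232807,  0.21060945, -0.14508676]), 'moment': array([ 0.00350072,  0.07521109, -0.08443847]), 'finger_force': 0.0, 'grip_width': 0.08532154122339888}
scene 570.1228474272629 570.1228474272629 321.998508366557 239.1585981937173 [[0.7547, -0.656, -0.0109, -0.3889], [-0.5139, -0.5808, -0.6314, 0.3592], [0.4079, 0.4821, -0.7754, 1.4119], [0.0, 0.0, 0.0, 1.0]]
top 449.39049782163136 449.39049782163136 325.3558959865426 235.41897455008177 [[0.0055, -1.0, -0.0043, 0.0331], [-0.9923, -0.0049, -0.1236, 0.5438], [0.1235, 0.005, -0.9923, 1.0044], [0.0, 0.0, 0.0, 1.0]]
```

View pics/scene0.png

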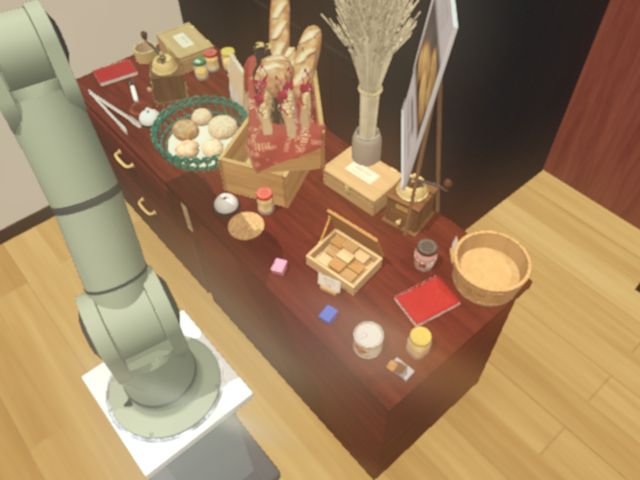

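View pics/top0.png

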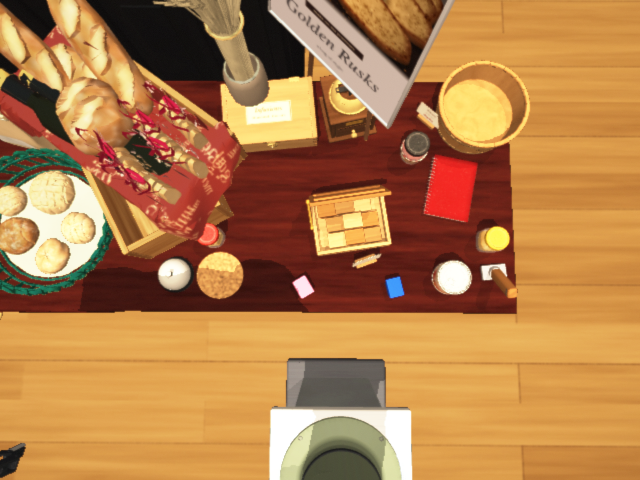

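The top view shows the tamper foot at (494,272) with its handle end at (511,293). The bin is at (350,222), the mat at (220,275), the bell at (175,274), the tin at (452,278), and the jars at (492,239) and (210,235). I'll enlarge the tamper and bin.

```bash
cat > h.py <<'E'
import numpy as np,cv2
def ray(f,u,v,z):
    E=np.asarray(f["extrinsics"]);R=E[:3,:3];t=E[:3,3];c=-R.T@t
    d=R.T@np.array([(u-f["cx"])/f["fx"],(v-f["cy"])/f["fy"],1]);return c+d*(z-c[2])/d[2]
def pix(f,p):
    E=np.asarray(f["extrinsics"]);q=E[:3,:3]@np.asarray(p)+E[:3,3];return np.array([f["fx"]*q[0]/q[2]+f["cx"],f["fy"]*q[1]/q[2]+f["cy"]])
E
python3 - <<'E'
from h import *
f=dict(np.load("top0.npz"));s=dict(np.load("scene0.npz"))
b=f["pixels"][:,:,::-1]; sb=s["pixels"][:,:,::-1]
r=lambda im,x,y,w,h,W,H: cv2.resize(im[y:y+h,x:x+w],(W,H),interpolation=cv2.INTER_CUBIC)
o=np.vstack([np.hstack([r(b,300,180,100,75,400,300),r(b,460,220,60,45+36,400,300)[:, :]]),np.hstack([r(sb,295,205,100,75,400,300),r(sb,360,320,80,60,400,300)])])
cv2.imwrite("pics/crop.png",o)
hsv=cv2.cvtColor(b,cv2.COLOR_BGR2HSV)
# mat
print("mat c",ray(f,220,275,.005))
m=cv2.inRange(hsv,(0,0,150),(180,60,255));m[:, :480]=0;m[:262]=0;m[300:]=0;m[:,512:]=0
c=max(cv2.findContours(m,0,1)[0],key=cv2.contourArea);print(cv2.minAreaRect(c),cv2.boundingRect(c))
m=cv2.inRange(hsv,(8,60,90),(25,255,255));m[:,:190]=0;m[:250]=0;m[305:]=0;m[:,250:]=0
c=max(cv2.findContours(m,0,1)[0],key=cv2.contourArea);e=cv2.minEnclosingCircle(c);print(e,cv2.boundingRect(c));x,y,w,h=cv2.boundingRect(c);print(ray(f,x+w/2-.5,y+h/2-.5,.005))
for q in[(310,203),(389,195)]:pass
E
```

```text
mat c [0.45220019 0.28328782 0.005     ]
((493.3999328613281, 271.2999572753906), (14.000715255737305, 24.18305206298828), 81.8698959350586) (481, 264, 26, 16)
((219.43209838867188, 274.6172790527344), 24.424833297729492) (196, 251, 48, 49)
[0.45219388 0.28446475 0.005     ]
```

View pics/crop.png

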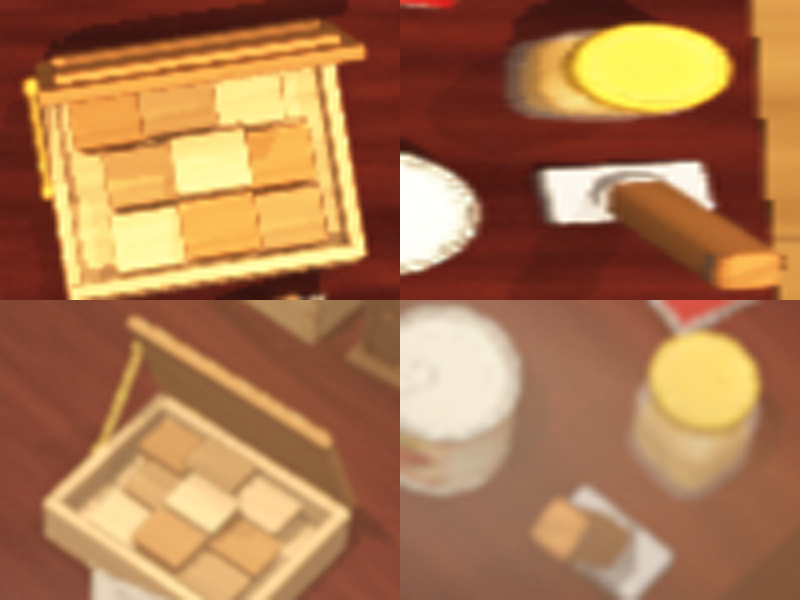

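The crop shows three things:
- **Tamper:** top-view foot corners at about (482,265), (506,264), (507,276) and (482,280), with the handle end at (512,293).
- **Bin:** front corners at (318,254) and (392,244).
- **Raised chunks:** the middle chunk of each row, at about (355,237), (352,221) and (344,208).

```bash
python3 - <<'E'
from h import *
np.set_printoptions(precision=4,suppress=True)
f=dict(np.load("top0.npz"));s=dict(np.load("scene0.npz"))
fc=[(481.75,265.4),(506.2,264.),(506.8,276.2),(482.5,279.2)]
P=np.array([ray(f,u-.4,v-.4,.012) for u,v in fc]);print("foot",P,P.mean(0))
print("sides",np.linalg.norm(P-np.roll(P,-1,0),axis=1))
e=ray(f,511.8,292.5,.0986);print("handle end top",e, "scene",ray(s,391.6,365,.0986))
d=P.mean(0)-e;print("yaw from handle",np.degrees(np.arctan2(d[1],d[0])),np.hypot(d[0],d[1]),"expect .050")
# scene foot corners (crop tile scale 5 @360,320)
sc=[(585,487),(672,553),(628,598),(540,540)]
Q=np.array([ray(s,360+(u-400)/5-.4,320+(v-300)/5-.4,.012) for u,v in sc]);print("scene foot",Q,Q[:2].mean(0))
# bin
fr=[ray(f,300+x/4-.4,180+y/4-.4,.04) for x,y in[(72,297),(367,258)]];L,R=fr
print("bin front",L,R,np.linalg.norm(L-R)); d=L-R;yaw=np.arctan2(-d[0],d[1]);print("yaw",np.degrees(yaw))
c=(L+R)/2+.066*np.array([np.cos(yaw),np.sin(yaw),0]);print("bin c",c[:2])
sf=[ray(s,295+x/4-.4,205+y/4-.4,.04) for x,y in[(45,507-300),(350,513-300),(165,397-300)]];print("scene bin corners FL, BR, BL",sf)
A=sf[0]-sf[2];print("front-left/back-left",np.linalg.norm(A), "centre",(sf[0]+sf[1])/2)
for n,(x,y) in dict(front=(221,228),mid=(211,163),back=(178,111)).items():
    p=ray(f,300+x/4-.4,180+y/4-.4,.048);q=p-c;print(n,p, "in bin",np.array([[np.cos(yaw),np.sin(yaw)],[-np.sin(yaw),np.cos(yaw)]])@q[:2])
for n,u,v,z in[("tin",452,277,.058),("jar0",497.5,238,.074),("jar1",207.5,235.5,.074),("bell",174.5,274.5,.03)]:print(n,ray(f,u,v,z))
E
```

```text
foot [[ 0.4785 -0.3288  0.012 ]
 [ 0.4821 -0.386   0.012 ]
 [ 0.4537 -0.3862  0.012 ]
 [ 0.4464 -0.3294  0.012 ]] [ 0.4652 -0.3576  0.012 ]
sides [0.0573 0.0284 0.0572 0.0321]
handle end top [ 0.4152 -0.3617  0.0986] scene [ 0.4165 -0.3629  0.0986]
yaw from handle 4.7374121243858935 0.05017562384304634 expect .050
scene foot [[ 0.4783 -0.3298  0.012 ]
 [ 0.4847 -0.3836  0.012 ]
 [ 0.4509 -0.3859  0.012 ]
 [ 0.4405 -0.3354  0.012 ]] [ 0.4815 -0.3567  0.012 ]
bin front [0.5003 0.0534 0.04  ] [ 0.5236 -0.1153  0.04  ] 0.17028135513392714
yaw 7.847969445094232
bin c [ 0.5774 -0.022 ]
scene bin corners FL, BR, BL [array([0.499, 0.05 , 0.04 ]), array([ 0.6562, -0.0961,  0.04  ]), array([0.6301, 0.0695, 0.04  ])]
front-left/back-left 0.13257945808619775 centre [ 0.5776 -0.0231  0.04  ]
front [ 0.5395 -0.0313  0.048 ] in bin [-0.0388 -0.0041]
mid [ 0.5769 -0.0257  0.048 ] in bin [-0.0009 -0.0037]
back [ 0.607  -0.0068  0.048 ] in bin [0.0315 0.0109]
tin [ 0.4487 -0.2468  0.058 ]
jar0 [ 0.5348 -0.3456  0.074 ]
jar1 [0.5371 0.2977 0.074 ]
bell [0.4519 0.382  0.03  ]
```

```bash
cat >> h.py <<'E'
from scipy.spatial.transform import Rotation as Ro
def want(yaw,tilt=30):  # tool tilted `tilt` deg, y along yawed y axis
    y,t=np.radians([yaw,tilt]);z=np.array([np.sin(t)*np.cos(y),np.sin(t)*np.sin(y),-np.cos(t)])
    Y=np.array([-np.sin(y),np.cos(y),0]);return Ro.from_matrix(np.c_[np.cross(Y,z),Y,z])
def delta(st,p,yaw,tilt=30):
    r=Ro.from_euler('xyz',st["tool_rot"])
    print("travel cm",np.round((np.array(p)-st["position"])*100,2),"turn deg",np.round(np.degrees((want(yaw,tilt)*r.inv()).as_rotvec()),2),"clock",st["clock"],"F",np.round(st["force"],1))
E
python3 -c "
from h import *;from workcell import bot
delta(bot.observe(),(.398,-.364,.129),5.5)"
python3 -m crank '{"travel":[[3.3,-3.3,0.5],[6.6,-6.6,1],[9.9,-9.9,1.5],[13.2,-13.2,2],[16.5,-16.5,2.5]],"turn":[[0,0,0],[0,0,0],[0,0,0],[0,0,0],[0,0,0]],"gripper":[0,0,0.1,0.2,0.2]}'
python3 -m crank '{"travel":[[2,-4.3,0],[4,-8.6,0],[6,-12.9,0],[8,-17.2,0],[10,-21.5,0]],"turn":[[0,0,0],[0,0,0],[0,0,0],[0,0,0],[0,0,0]],"gripper":[0.25,0.25,0.25,0.25,0.25]}'
python3 -c "
from h import *;from workcell import bot
delta(bot.observe(),(.398,-.364,.129),5.5)"
```

```text
travel cm [ 24.48 -96.96  -7.81] turn deg [ -2.22 -30.06  19.26] clock 0.1 F [ 0.   0.  -0.3]
clock: 0.6
position: [0.3193, 0.4393, 0.2327]
tool_rot: [-3.141, -0.0, 2.894]
force: [0.1, 0.5, -0.4]
grip_width: 0.0682
finger_force: 0.0
clock: 1.1
position: [0.4187, 0.224, 0.2326]
tool_rot: [3.142, -0.0, 2.894]
force: [0.7, 0.4, 0.5]
grip_width: 0.0642
finger_force: 0.0
travel cm [ -2.07 -58.8  -10.36] turn deg [ -2.29 -30.06  19.24] clock 1.1 F [0.7 0.4 0.5]
```

```bash

python3 -m crank '{"travel":[[0,-4.8,0],[0,-9.6,0],[0,-14.4,0],[0,-19.2,0],[0,-24,0]],"turn":[[-0.46,-6,3.85],[-0.92,-12,7.7],[-1.37,-18,11.5],[-1.83,-24,15.4],[-2.29,-30,19.24]],"gripper":[0.25,0.25,0.25,0.25,0.25]}'
python3 -m crank '{"travel":[[0,-4.8,-1],[-0.5,-9.6,-2],[-1,-14.4,-3],[-1.5,-19.2,-4],[-2,-24,-5]],"turn":[[0,0,0],[0,0,0],[0,0,0],[0,0,0],[0,0,0]],"gripper":[0.25,0.25,0.25,0.25,0.25]}'
python3 -m crank '{"travel":[[0,-3.5,-1],[0,-7,-2],[0,-10.5,-4],[0,-10.8,-5.3],[0,-10.8,-5.3]],"turn":[[0,0,0],[0,0,0],[0,0,0],[0,0,0],[0,0,0]],"gripper":[0.25,0.25,0.25,0.25,0.25]}'
python3 - <<'E'
from h import *;from workcell import bot
delta(bot.observe(),(.398,-.364,.129),5.5)
f=bot.grab_frame("top");w=bot.grab_frame("wrist")
np.savez("w1.npz",**w)
b=cv2.resize(f["pixels"][200:320,440:540,::-1],(400,480),interpolation=cv2.INTER_CUBIC)
o=np.hstack([b,cv2.resize(w["pixels"][:,:,::-1],(400,300))[:, :] if 0 else np.vstack([cv2.resize(w["pixels"][:,:,::-1],(400,300)),np.zeros((180,400,3),np.uint8)])])
cv2.imwrite("pics/pre.png",o)
E
```

```text
clock: 1.6
position: [0.4137, 0.025, 0.2323]
tool_rot: [3.121, 0.424, -3.116]
force: [1.0, 1.6, 0.0]
grip_width: 0.064
finger_force: 0.0
clock: 2.1
position: [0.408, -0.0939, 0.2058]
tool_rot: [3.117, 0.416, -3.111]
force: [0.5, -0.3, 1.6]
grip_width: 0.0638
finger_force: 0.0
clock: 2.6
position: [0.4077, -0.1762, 0.1671]
tool_rot: [3.129, 0.401, -3.104]
force: [0.1, 0.7, -0.4]
grip_width: 0.0643
finger_force: 0.0
travel cm [ -0.97 -18.78  -3.81] turn deg [-0.16 -7.07  3.  ] clock 2.6 F [ 0.1  0.7 -0.4]
```

View pics/pre.png

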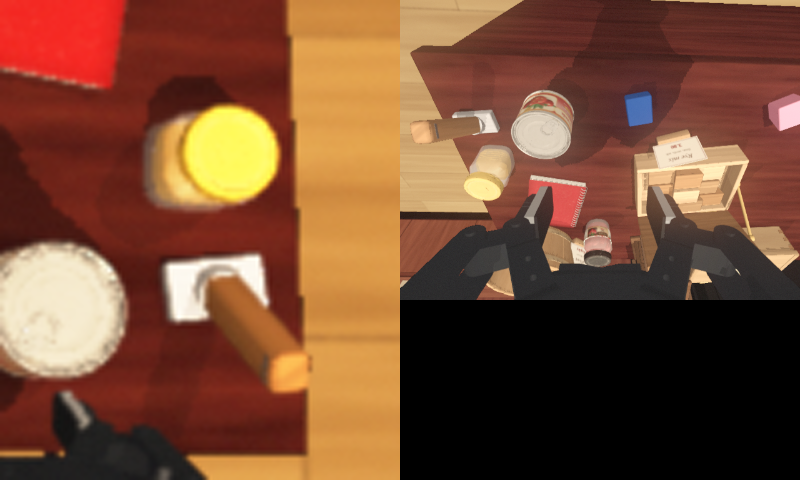

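The picture shows the handle clear at crop (240,310), with the fingertips at crop (65,400), in front of the tin and low. The arm lagged near its inner reach, so I'll rise and move sideways.

```bash

python3 -m crank '{"travel":[[0,-2,2],[0,-6,3],[-0.3,-10,3],[-0.6,-14,2],[-1,-18,1]],"turn":[[0,0,0],[0,-1.4,0.6],[0,-3,1.2],[0,-5,2],[-0.16,-7,3]],"gripper":[0.25,0.25,0.25,0.25,0.25]}'
python3 -c "
from h import *;from workcell import bot
s=bot.observe();print(s['qpos']);delta(s,(.398,-.364,.129),5.5)"
```

```text
clock: 3.2
position: [0.4027, -0.2495, 0.178]
tool_rot: [3.128, 0.434, -3.07]
force: [0.3, 0.2, -0.7]
grip_width: 0.064
finger_force: 0.0
[ 1.26131436  0.27919235 -0.71708489  2.26393767 -0.27974387  0.33921653
  2.48951018]
travel cm [ -0.47 -11.45  -4.9 ] turn deg [-0.26 -5.19  1.02] clock 3.2 F [ 0.3  0.2 -0.7]
```

```bash
sed -i 's/Y=np.array(\[-np.sin(y),np.cos(y),0\])/Y=-np.array([-np.sin(y),np.cos(y),0])/' h.py
python3 -m crank '{"travel":[[0,-1.5,0.5],[0,-3,1],[0,-4.5,1],[0,-6,1],[0,-7,1]],"turn":[[3.8,0.4,-7],[7.6,0.8,-14],[11.4,1.2,-21],[15.2,1.6,-28],[19,2,-35]],"gripper":[0.25,0.25,0.25,0.25,0.25]}'
python3 -m crank '{"travel":[[0,-1,0],[0,-2,0],[0,-3,0],[0,-4,0],[0,-4,0]],"turn":[[3.8,0.4,-7],[7.6,0.8,-14],[11.4,1.2,-21],[15.2,1.6,-28],[19,2,-35]],"gripper":[0.25,0.25,0.25,0.25,0.25]}'
python3 -m crank '{"travel":[[0,0,0],[0,0,0],[0,0,0],[0,0,0],[0,0,0]],"turn":[[3.8,0.4,-7],[7.6,0.8,-14],[11.4,1.2,-21],[15.2,1.6,-28],[19,2,-35]],"gripper":[0.25,0.25,0.25,0.25,0.25]}'
python3 -c "
from h import *;from workcell import bot
s=bot.observe();print(s['qpos']);delta(s,(.398,-.364,.129),5.5)"
```

```text
clock: 3.7
position: [0.4025, -0.32, 0.1877]
tool_rot: [2.802, 0.301, 2.472]
force: [-0.1, 0.6, -0.0]
grip_width: 0.0639
finger_force: 0.0
clock: 4.2
position: [0.4027, -0.3601, 0.1877]
tool_rot: [2.65, 0.009, 1.831]
force: [0.0, -0.7, 0.1]
grip_width: 0.0645
finger_force: 0.0
clock: 4.7
position: [0.4028, -0.359, 0.1878]
tool_rot: [2.702, -0.315, 1.208]
force: [-0.1, 0.8, -0.4]
grip_width: 0.064
finger_force: 0.0
[ 1.10473821  0.3687599  -0.22787013  2.08230035 -0.76318166  0.59097582
  1.08880429]
travel cm [-0.48 -0.5  -5.88] turn deg [ 26.36   4.8  -52.31] clock 4.7 F [-0.1  0.8 -0.4]
```

```bash

python3 -m crank '{"travel":[[0,0,0],[0,0,0],[0,0,-1],[0,0,-1],[0,0,-2]],"turn":[[3.7,0.6,-7.3],[7.4,1.3,-14.6],[11,2,-22],[14.7,2.7,-29.3],[18.4,3.4,-36.6]],"gripper":[0.25,0.25,0.25,0.25,0.25]}'
python3 -m crank '{"travel":[[0,0,-1],[-0.2,-0.2,-2],[-0.4,-0.4,-3],[-0.5,-0.5,-3.5],[-0.5,-0.5,-3.9]],"turn":[[3.7,0.6,-7],[7.2,1.2,-14],[8,1.4,-15.7],[8,1.4,-15.7],[8,1.4,-15.7]],"gripper":[0.25,0.25,0.25,0.25,0.25]}'
python3 -c "
from h import *;from workcell import bot
s=bot.observe();print(s['qpos']);delta(s,(.398,-.364,.129),5.5);delta(s,(.4431,-.3597,.051),5.5)"
```

```text
clock: 5.2
position: [0.4031, -0.3593, 0.1684]
tool_rot: [2.98, -0.509, 0.451]
force: [0.4, 0.3, -0.6]
grip_width: 0.0641
finger_force: 0.0
clock: 5.7
position: [0.3973, -0.3648, 0.1283]
tool_rot: [3.138, -0.523, 0.105]
force: [0.3, 0.2, -0.5]
grip_width: 0.0638
finger_force: 0.0
[ 0.99214739  0.44725368 -0.10412627  2.16939323 -1.06580325  0.44920512
  0.398908  ]
travel cm [0.07 0.08 0.07] turn deg [ 0.17 -0.01 -0.41] clock 5.7 F [ 0.3  0.2 -0.5]
travel cm [ 4.58  0.51 -7.73] turn deg [ 0.17 -0.01 -0.41] clock 5.7 F [ 0.3  0.2 -0.5]
```

```bash

python3 -m crank '{"travel":[[1,0.1,-1.7],[2,0.2,-3.4],[3,0.35,-5.1],[4,0.45,-6.8],[4.6,0.5,-7.7]],"turn":[[0,0,0],[0,0,0],[0,0,0],[0,0,0],[0,0,0]],"gripper":[0.25,0.25,0.25,0.25,0.25]}'
python3 -m crank '{"travel":[[0,0,0],[0,0,0],[0,0,0],[0,0,0],[0,0,0]],"turn":[[0,0,0],[0,0,0],[0,0,0],[0,0,0],[0,0,0]],"gripper":[0.5,0.7,0.9,1,1]}' 60
python3 -m crank '{"travel":[[0,0,0],[0,0,0],[0,0,0],[0,0,0],[0,0,0]],"turn":[[0,0,0],[0,0,0],[0,0,0],[0,0,0],[0,0,0]],"gripper":[1,1,1,1,1]}' 110
python3 - <<'E'
from h import *;from workcell import bot
s=bot.observe();print(s["qpos"]);delta(s,(.4431,-.3597,.051),5.5)
f=bot.grab_frame("top");w=bot.grab_frame("wrist")
b=cv2.resize(f["pixels"][200:320,440:540,::-1],(400,480),interpolation=cv2.INTER_CUBIC)
cv2.imwrite("pics/grip.png",np.hstack([b,np.vstack([cv2.resize(w["pixels"][:,:,::-1],(400,300)),np.zeros((180,400,3),np.uint8)])]))
E
```

```text
clock: 6.2
position: [0.4438, -0.3596, 0.0507]
tool_rot: [3.14, -0.524, 0.103]
force: [-0.3, -0.4, -0.9]
grip_width: 0.0641
finger_force: 0.0
clock: 6.7
position: [0.443, -0.3602, 0.0522]
tool_rot: [3.139, -0.523, 0.102]
force: [-5.3, 1.6, 8.8]
grip_width: 0.0211
finger_force: 59.7
clock: 7.2
position: [0.443, -0.3603, 0.0523]
tool_rot: [3.138, -0.523, 0.102]
force: [-6.9, 1.8, 12.0]
grip_width: 0.0209
finger_force: 107.1
[ 1.10521319  0.64183987 -0.36558494  2.13930542 -1.2306276   0.21168134
  0.56393085]
travel cm [ 0.01  0.06 -0.13] turn deg [ 0.16  0.01 -0.24] clock 7.2 F [-6.9  1.8 12. ]
```

View pics/grip.png

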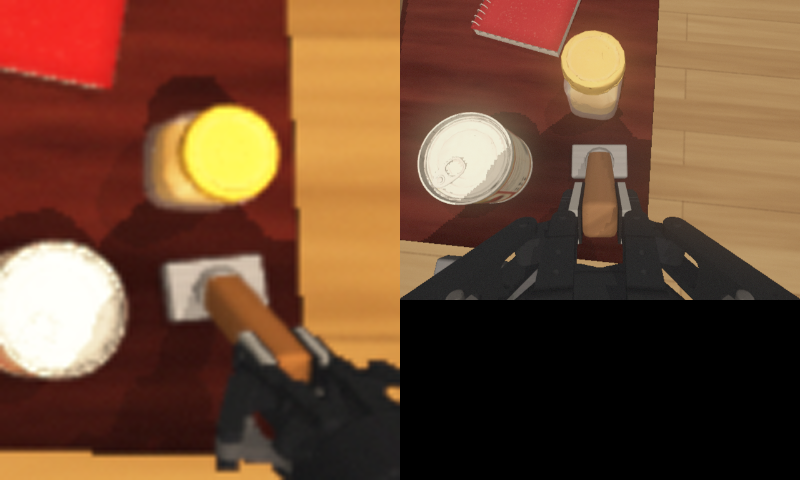

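The grasp is square: the pads are on the handle at crop (280,355) and the opening is 21 mm. I'll lift, and check where the wrist camera sits relative to the lid.

```bash

python3 -m crank '{"travel":[[0,0,0.5],[0,0,2],[0,0,5],[0,0,9],[0,0,12]],"turn":[[0,0,0],[0,0,0],[0,0,0],[0,0,0],[0,0,0]],"gripper":[1,1,1,1,1]}'
cat >> h.py <<'E'
BC=np.array([.5775,-.0225]);BY=8.0
def foot(st,xy,z,yaw):  # move so that the foot underside centre is at xy,z
    a=np.radians(yaw);delta(st,(xy[0]-.0227*np.cos(a),xy[1]-.0227*np.sin(a),z+.0523),yaw)
def binp(x,y):
    a=np.radians(BY);return BC+np.array([x*np.cos(a)-y*np.sin(a),x*np.sin(a)+y*np.cos(a)])
E
python3 - <<'E'
from h import *;from workcell import bot
s=bot.observe();print(s["qpos"],s["grip_width"])
w=bot.grab_frame("wrist");E=w["extrinsics"];c=-E[:3,:3].T@E[:3,3]
r=Ro.from_euler('xyz',s["tool_rot"]);print("cam in tool",r.inv().apply(c-s["position"]),"cam-tcp world",c-s["position"])
foot(s,binp(-.036,-.004),.12,8)
E
```

```text
clock: 7.8
position: [0.443, -0.3598, 0.1741]
tool_rot: [3.139, -0.523, 0.101]
force: [0.2, 0.1, -3.6]
grip_width: 0.0205
finger_force: 108.2
[ 0.8417367   0.38766397 -0.02205484  2.09125796 -0.92169746  0.51093182
  0.1386288 ] 0.02045591683155564
cam in tool [ 0.07832584 -0.0003555  -0.16684813] cam-tcp world [-0.01552027 -0.00078862  0.18366236]
travel cm [ 7.69 32.52 -0.18] turn deg [ 0.13 -0.01  2.27] clock 7.8 F [ 0.2  0.1 -3.6]
```

```bash

python3 -m crank '{"travel":[[1,3,0],[2,7,0],[3,11,0],[4,15,0],[5,19,0]],"turn":[[0,0,0.5],[0,0,1],[0,0,1.5],[0,0,2],[0,0,2.3]],"gripper":[1,1,1,1,1]}'
python3 -m crank '{"travel":[[0.8,4,0],[1.6,8,0],[2.3,12,0],[2.7,13.5,0],[2.7,13.5,0]],"turn":[[0,0,0],[0,0,0],[0,0,0],[0,0,0],[0,0,0]],"gripper":[1,1,1,1,1]}'
python3 - <<'E'
from h import *;from workcell import bot
s=bot.observe();print(s["qpos"],s["grip_width"])
foot(s,binp(-.036,-.004),.06,8)
f=bot.grab_frame("scene");t=bot.grab_frame("top")
r=lambda im,x,y,w,h,W,H: cv2.resize(im[y:y+h,x:x+w,::-1],(W,H),interpolation=cv2.INTER_CUBIC)
cv2.imwrite("pics/over.png",np.hstack([r(f["pixels"],285,180,120,120,400,400),r(t["pixels"],290,170,120,120,400,400)]))
E
```

```text
clock: 8.35
position: [0.493, -0.1684, 0.1719]
tool_rot: [3.14, -0.523, 0.141]
force: [1.9, -0.7, -3.0]
grip_width: 0.0206
finger_force: 108.4
clock: 8.85
position: [0.5167, -0.0576, 0.1737]
tool_rot: [-3.141, -0.514, 0.141]
force: [0.7, -0.6, -3.0]
grip_width: 0.0206
finger_force: 108.7
[-0.10543747  0.24224902  0.20044934  2.34530274 -1.24245961  0.16352954
 -0.15409944] 0.02061935805499608
travel cm [ 0.32  2.3  -6.14] turn deg [ 0.06 -0.55 -0.1 ] clock 8.85 F [ 0.7 -0.6 -3. ]
```

View pics/over.png

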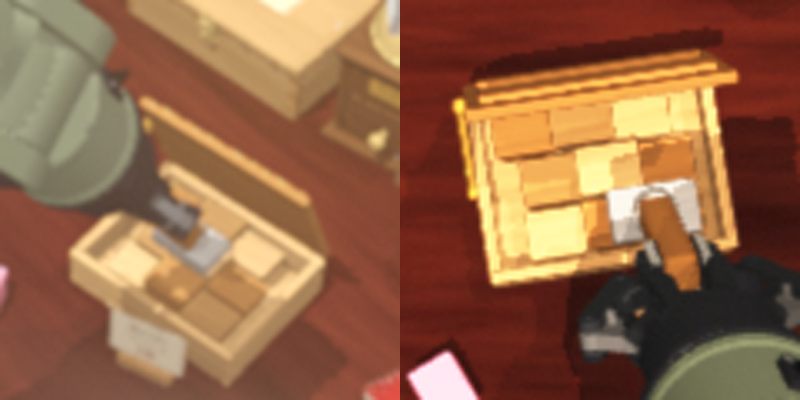

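The foot hovers level over the right front of the bin (top crop (650,210)). However, the joints show J5 and J6 at their limits. Swinging to the left should bring J5 onto its positive branch, so I'll do that and come back.

```bash

python3 -m crank '{"travel":[[0,3,2],[0,7,3],[0,11,4],[0,15,4],[0,19,4]],"turn":[[0,0,0],[0,0,0],[0,0,0],[0,0,0],[0,0,0]],"gripper":[1,1,1,1,1]}'
python3 -c "
from h import *;from workcell import bot
s=bot.observe();print(s['qpos']);foot(s,binp(-.036,-.004),.10,8)"
python3 -m crank '{"travel":[[0,4,0],[0,8,0],[0,11,0],[0,12,0],[0,12,0]],"turn":[[0,0,-1],[0,0,-2],[0,0,-3],[0,0,-4],[0,0,-4]],"gripper":[1,1,1,1,1]}'
python3 -c "
from h import *;from workcell import bot
s=bot.observe();print(s['qpos']);foot(s,binp(-.036,-.004),.10,8)"
```

```text
clock: 9.45
position: [0.518, 0.0265, 0.1981]
tool_rot: [3.141, -0.509, 0.141]
force: [0.5, -0.2, -3.2]
grip_width: 0.0205
finger_force: 108.8
[-0.76354705  0.2121913   0.68065372  2.34919534 -0.88984868  0.17830448
 -0.71268437]
travel cm [ 0.19 -6.11 -4.58] turn deg [ 0.16 -0.84 -0.07] clock 9.45 F [ 0.5 -0.2 -3.2]
clock: 9.95
position: [0.5179, 0.1485, 0.1976]
tool_rot: [3.14, -0.508, 0.074]
force: [0.7, -0.8, -2.6]
grip_width: 0.0205
finger_force: 108.9
[-1.36883496  0.38933294  1.06593968  2.30424804 -0.87270831  0.22357909
 -1.10144075]
travel cm [  0.2  -18.32  -4.53] turn deg [ 0.17 -0.89  3.81] clock 9.95 F [ 0.7 -0.8 -2.6]
```

```bash
cat > kin.py <<'E'
import numpy as np,itertools
from scipy.spatial.transform import Rotation as Ro
from scipy.optimize import least_squares
S=[([-1.39318,.52202,-.03635,1.59998,.02118,1.02112,-.11285],[.15324,.60555,.20703],[-3.14045,0,2.89373]),
([1.26131,.27919,-.71708,2.26394,-.27974,.33922,2.48951],[.4027,-.2495,.178],[3.128,.434,-3.07]),
([1.10474,.36876,-.22787,2.0823,-.76318,.59098,1.0888],[.4028,-.359,.1878],[2.702,-.315,1.208]),
([.99215,.44725,-.10413,2.16939,-1.0658,.44921,.39891],[.3973,-.3648,.1283],[3.138,-.523,.105]),
([1.10521,.64184,-.36558,2.13931,-1.23063,.21168,.56393],[.443,-.3603,.0523],[3.138,-.523,.102]),
([.84174,.38766,-.02205,2.09126,-.9217,.51093,.13863],[.443,-.3598,.1741],[3.139,-.523,.101]),
([-.10544,.24225,.20045,2.3453,-1.24246,.16353,-.1541],[.5167,-.0576,.1737],[-3.141,-.514,.141]),
([-.76355,.21219,.68065,2.3492,-.88985,.1783,-.71268],[.518,.0265,.1981],[3.141,-.509,.141]),
([-1.36883,.38933,1.06594,2.30425,-.87271,.22358,-1.10144],[.5179,.1485,.1976],[3.14,-.508,.074])]
def fk(q,p,sg):
    h,o1,L1,oe,L2,ow,L3,a=p
    R=Ro.from_euler('z',sg[0]*q[0]);x=np.array([0,0,h])
    for s,i,j,v in((sg[1],1,2,(o1,0,L1)),(sg[2],3,4,(oe,0,L2)),(sg[3],5,6,(ow,0,L3))):
        R=R*Ro.from_euler('y',q[i])*Ro.from_euler('z',s*q[j]);x=x+R.apply(v)
    return x,R*Ro.from_euler('z',a)
def res(p,sg):
    o=[]
    for q,x,e in S:
        X,R=fk(q,p,sg);o+=list(X-x)+list(.3*(R*Ro.from_euler('xyz',e).inv()).as_rotvec())
    return np.array(o)
def fit():
    b=None
    for sg in itertools.product((1,-1),repeat=4):
        for a in (0,1.57,3.14,-1.57):
            r=least_squares(res,[.35,0,.4,0,.4,0,.3,a],args=(sg,),max_nfev=60)
            if b is None or r.cost<b[0]:b=(r.cost,r.x,sg)
    return b
if __name__=="__main__":
    b=fit();print(b,np.abs(res(b[1],b[2])).max());np.save("kp.npy",np.r_[b[1],b[2]])
E
python3 kin.py
```

```text
(np.float64(0.003489370832239148), array([ 0.27650583,  0.03884566,  0.48336728, -0.05189588,  0.35555359,
       -0.00737152,  0.32090329,  1.57081115]), (-1, -1, -1, -1)) 0.05993686841167861
```

```bash
cat > kin2.py <<'E'
from kin import *
def fk(q,p,sg):
    v=p[:12].reshape(6,2);R=Ro.from_euler('z',sg[0]*q[0]);x=np.array([0,0,p[13]])+R.apply([*v[0],0])
    for k,(s,i,j) in enumerate(((sg[1],1,2),(sg[2],3,4),(sg[3],5,6))):
        R=R*Ro.from_euler('y',q[i]); x=x+(R.apply([*v[1+k],0]) )
        R=R*Ro.from_euler('z',s*q[j]);x=x+R.apply([*(v[4+k] if k<2 else (0,0)),p[14+k]])
    return x,R*Ro.from_euler('z',p[12])
def res(p,sg):
    o=[]
    for q,x,e in S:
        X,R=fk(q,p,sg);o+=list(X-x)+list(.3*(R*Ro.from_euler('xyz',e).inv()).as_rotvec())
    return np.array(o)
if __name__=="__main__":
    out=[]
    for sg in itertools.product((1,-1),repeat=4):
        for a in(1.57,0,3.14,-1.57):
            r=least_squares(res,np.r_[np.zeros(12),a,.35,.4,.4,.3],args=(sg,),max_nfev=40);out.append((r.cost,sg,r.x))
    out.sort(key=lambda t:t[0]);c,sg,x=out[0]
    print(c,out[1][0],sg,np.round(x,4));r=res(x,sg).reshape(-1,6);print(np.round(r,3));np.save("kp.npy",np.r_[x,sg])
E
python3 kin2.py
```

```text
5.793052225563491e-08 5.793052226074939e-08 (-1, -1, -1, -1) [ 0.     -0.0106 -0.     -0.0106  0.      2.3501  0.      2.7944  0.
 -2.3876  0.     -2.7947  1.5708  0.3203  0.5297  0.4208  0.3515]
[[-0.  0.  0. -0. -0. -0.]
 [-0. -0. -0.  0.  0.  0.]
 [-0.  0.  0. -0. -0. -0.]
 [ 0. -0. -0.  0. -0. -0.]
 [ 0.  0. -0.  0. -0. -0.]
 [-0. -0. -0.  0. -0.  0.]
 [-0. -0. -0. -0.  0.  0.]
 [-0.  0.  0. -0.  0.  0.]
 [ 0.  0.  0.  0.  0. -0.]]
```

The kinematics fit is exact, so I can list joint solutions for the targets.

```bash
cat > ik.py <<'E'
from kin2 import *; from h import want,binp
K=np.load("kp.npy");P,SG=K[:17],K[17:]
lo=np.array([-2.91,-.3,-1.5,.17,-1.26,.16,-2.52]);hi=np.array([2.91,2.13,1.42,2.43,4.41,1.93,2.52])
def tcp(xy,z,yaw):
    a=np.radians(yaw);return np.array([xy[0]-.0227*np.cos(a),xy[1]-.0227*np.sin(a),z+.0523])
def solve(p,R,q0,m=.05,w=0.002):
    f=lambda q:np.r_[fk(q,P,SG)[0]-p,.3*(fk(q,P,SG)[1]*R.inv()).as_rotvec(),w*(q-q0)*.1]
    l,h=lo+m,hi-m;r=least_squares(f,np.clip(q0,l+1e-3,h-1e-3),bounds=(l,h),max_nfev=60)
    return r.x,np.abs(r.fun[:6]).max()
if __name__=="__main__":
    np.set_printoptions(precision=2,suppress=True)
    rng=np.random.default_rng(0)
    T={}
    for yaw in(8,):
        for n,x,y in(("front",-.036,-.004),("mid",0,-.004),("back",.035,.01)):
            for z in(.034,.06): T[f"{n} z{z}"]=(tcp(binp(x,y),z,yaw),want(yaw))
    for yaw in(0,30,50):T[f"mat yaw{yaw}"]=(tcp((.4522,.2845),.006,yaw),want(yaw))
    for n,(p,R) in T.items():
        s=[]
        for _ in range(14):
            q,e=solve(p,R,rng.uniform(np.maximum(lo,-2),np.minimum(hi,3.5)))
            if e<1e-3:s.append(q)
        s.sort(key=lambda q:q[4]);print(n,len(s));[print("  ",q) for q in s[::3]]
E
python3 ik.py
```

```text
front z0.034 0
front z0.06 0
mid z0.034 6
   [ 0.36  0.51 -0.46  2.31  2.42  0.22  2.47]
   [-0.03  0.48  0.03  2.33  3.51  0.21  1.32]
mid z0.06 3
   [-0.2   0.44  0.23  2.33  4.02  0.21  0.79]
back z0.034 4
   [-0.2   0.52  0.19  2.27  3.81  0.21  0.95]
   [-0.78  0.87  1.06  2.29  4.32  0.8   0.28]
back z0.06 2
   [-0.3   0.48  0.32  2.26  4.2   0.21  0.55]
mat yaw0 2
   [-1.28  0.6   0.37  2.37  1.91  0.25  1.82]
mat yaw30 0
mat yaw50 0
```

Front row and mat are out of reach at 30° tilt, so a steeper grasp is needed. I'll check which tilts work, and where I can set the tamper down to regrasp.

```bash
cat > ik2.py <<'E'
from ik import *
np.set_printoptions(precision=2,suppress=True)
def tcp2(xy,z,yaw,t):
    a,t=np.radians([yaw,t]);d=.0322-.019*np.sin(t);return np.array([xy[0]-d*np.cos(a),xy[1]-d*np.sin(a),z+.0688-.019*np.cos(t)])
if __name__=="__main__":
    rng=np.random.default_rng(1);q0s=[np.array([b,.5,c,2.1,d,.4,e]) for b in(0,) for c in(-.4,.4) for d,e in((0,0),(1.5,-1.5),(3,1.))]
    F=Ro.from_euler('z',np.pi)
    def test(n,p,R):
        s=[]
        for fl,RR in((0,R),(1,R*F)):
            for q0 in q0s:
                q0=q0.copy();q0[0]=-np.arctan2(p[1],p[0]);q,e=solve(p,RR,q0,.04)
                if e<1e-3:s.append((fl,q))
        print(n,len(s),*[f"\n   {fl} {q}" for fl,q in s[::max(1,len(s)//3)]])
    for t in(20,15,8):
        print("TILT",t)
        for n,x,y in(("front",-.036,-.004),("back",.034,.01)):
            for z in(.034,.06):test(f"{n} {z}",tcp2(binp(x,y),z,8,t),want(8,t))
        for yaw in(0,25):test(f"mat{yaw}",tcp2((.4522,.2845),.005,yaw,t),want(yaw,t))
        for xy in((.55,.155),(.55,-.185)):test(f"spot {xy}",tcp2(xy,.0,0,t),want(0,t))
    print("TILT 30")
    for xy in((.55,.155),(.55,-.185),(.6,-.19)):
      for yaw in(-20,0,20):test(f"spot {xy} {yaw}",tcp(xy,.0,yaw),want(yaw))
E
timeout 500 python3 ik2.py
```

```text
TILT 20
front 0.034 8 
   0 [ 0.37  0.47 -0.48  2.26  1.05  0.2  -2.47] 
   1 [ 0.37  0.47 -0.48  2.26  1.05  0.2   0.68] 
   1 [ 0.57  0.53 -0.74  2.25  1.23  0.33  0.52] 
   1 [ 0.49  0.5  -0.63  2.26  1.16  0.27  0.57]
front 0.06 10 
   0 [-0.24  0.4   0.27  2.28 -0.86  0.2  -0.61] 
   0 [ 0.29  0.4  -0.38  2.25  0.58  0.2  -2.02] 
   1 [ 0.66  0.5  -0.85  2.23  1.07  0.39  0.68] 
   1 [ 0.55  0.45 -0.7   2.24  0.96  0.32  0.77]
back 0.034 10 
   0 [-0.24  0.52  0.23  2.13 -0.77  0.2  -0.76] 
   0 [ 0.16  0.52 -0.29  2.11  0.59  0.21 -2.06] 
   1 [ 0.53  0.62 -0.8   2.1   1.14  0.45  0.61] 
   1 [ 0.42  0.58 -0.64  2.1   1.03  0.36  0.69]
back 0.06 10 
   0 [-0.23  0.47  0.21  2.12 -0.53  0.24 -0.99] 
   0 [ 0.2   0.47 -0.34  2.1   0.5   0.27 -1.97] 
   1 [ 0.52  0.56 -0.77  2.08  0.97  0.44  0.76] 
   1 [ 0.47  0.54 -0.69  2.08  0.91  0.41  0.81]
mat0 10 
   0 [-1.44  0.69  0.75  2.28 -1.16  0.2  -1.3 ] 
   0 [-1.44  0.69  0.75  2.28 -1.16  0.2  -1.3 ] 
   1 [-0.46  0.57 -0.54  2.23  1.31  0.57 -0.52] 
   1 [-0.8   0.52 -0.11  2.25  1.16  0.35 -0.43]
mat25 6 
   1 [-0.4   0.52 -0
[... 5179 characters left out ...]
5  0.78 -0.91  2.17  1.34  0.2   1.15]
spot (0.6, -0.19) -20 8 
   0 [0.02 0.61 0.17 2.24 3.1  0.22 1.39] 
   1 [ 0.7   0.69 -0.72  2.21  1.94  0.53 -0.39] 
   1 [ 0.64  0.67 -0.64  2.21  1.97  0.48 -0.45] 
   1 [ 0.27  0.6  -0.16  2.23  2.4   0.27 -0.98]
spot (0.6, -0.19) 0 8 
   0 [ 0.36  0.61 -0.07  2.2   3.76  0.2   1.24] 
   1 [ 0.94  0.75 -0.84  2.17  1.91  0.36  0.13] 
   1 [ 0.81  0.69 -0.65  2.18  2.1   0.24 -0.11] 
   1 [ 0.74  0.66 -0.56  2.18  2.26  0.2  -0.29]
spot (0.6, -0.19) 20 7 
   0 [ 1.05  0.79 -0.84  2.06  1.07  0.2  -1.75] 
   1 [ 1.05  0.79 -0.84  2.06  1.07  0.2   1.39] 
   1 [ 1.17  0.89 -1.04  2.06  1.29  0.36  1.22] 
   1 [ 1.12  0.85 -0.96  2.06  1.22  0.29  1.27]
```

A grasp tilted about 12–15° works everywhere, in the current J5 branch too. I'll simulate setting the tamper down right of the bin at yaw 26° and regrasping there.

```bash
cat > sim.py <<'E'
from ik2 import *
from h import ray
from workcell import bot
def walk(q,wps):
    for n,p,yaw,t in wps:
        x0,R0=fk(q,P,SG);R1=want(yaw,t);rv=(R1*R0.inv()).as_rotvec()
        N=max(2,int(np.ceil(max(np.linalg.norm(p-x0)/.03,np.degrees(np.linalg.norm(rv))/6))))
        w=0
        for i in range(1,N+1):
            q,e=solve(x0+(p-x0)*i/N,Ro.from_rotvec(rv*i/N)*R0,q,.005);w=max(w,e)
        print(n,q,"err%.4f"%w,"pos",np.round(p,3))
    return q
if __name__=="__main__":
    s=bot.observe();q=s["qpos"];S_=(.535,-.18)
    up=lambda xy,z,y,t:tcp2(xy,z,y,t)
    q=walk(q,[("back over",np.array([.49,-.06,.22]),8,29),("right high",tcp(S_,.12,15),15,30),("above",tcp(S_,.07,26),26,30),("down",tcp(S_,0,26),26,30),
      ("retreat",tcp(S_,0,26)-.09*want(26).as_matrix()[:,2],26,30),("retilt",tcp2(S_,0,26,12)-.09*want(26,12).as_matrix()[:,2],26,12),("regrasp",tcp2(S_,0,26,12),26,12),
      ("lift",tcp2(S_,.1,20,12),20,12),("front hi",tcp2(binp(-.036,-.004),.1,8,12),8,12),("front",tcp2(binp(-.036,-.004),.034,8,12),8,12),
      ("mid",tcp2(binp(0,-.004),.034,8,12),8,12),("back",tcp2(binp(.034,.01),.034,8,12),8,12),("out",tcp2(binp(-.03,.01),.12,8,12),8,12),
      ("mat hi",tcp2((.4522,.2845),.1,20,12),20,12),("mat",tcp2((.4522,.2845),.005,20,12),20,12)])
    f=dict(np.load("top0.npz"));print("book",ray(f,425,215,0),ray(f,470,221,0))
E
python3 sim.py
```

```text
back over [-0.72  0.13  0.88  2.36 -0.89  0.31 -0.49] err0.0000 pos [ 0.49 -0.06  0.22]
right high [ 0.11  0.35  0.42  2.22 -1.25  0.52  0.28] err0.0000 pos [ 0.51 -0.19  0.17]
above [ 0.39  0.47  0.16  2.18 -1.25  0.53  0.53] err0.0000 pos [ 0.52 -0.19  0.12]
down [ 0.82  0.63 -0.4   2.18 -1.25  0.2   0.63] err0.0000 pos [ 0.52 -0.19  0.05]
retreat [ 0.75  0.43 -0.19  2.2  -1.02  0.44  0.4 ] err0.0000 pos [ 0.47 -0.21  0.13]
retilt [ 0.18  0.43  0.25  2.04 -0.48  0.6  -0.33] err0.0000 pos [ 0.49 -0.2   0.14]
regrasp [ 0.25  0.59  0.13  2.06 -0.58  0.41 -0.24] err0.0000 pos [ 0.51 -0.19  0.05]
lift [ 0.08  0.42  0.33  2.03 -0.49  0.61 -0.46] err0.0000 pos [ 0.51 -0.19  0.15]
front hi [-0.41  0.37  0.48  2.14 -0.43  0.5  -1.04] err0.0000 pos [ 0.51 -0.04  0.15]
front [-0.27  0.48  0.31  2.18 -0.55  0.33 -0.93] err0.0000 pos [ 0.51 -0.04  0.08]
mid [-0.29  0.53  0.34  2.1  -0.54  0.38 -0.96] err0.0000 pos [ 0.55 -0.03  0.08]
back [-0.32  0.56  0.33  2.02 -0.5   0.41 -1.04] err0.0000 pos [ 0.58 -0.01  0.08]
out [-0.44  0.34  0.47  2.11 -0.35  0.54 -1.16] err0.0000 pos [ 0.52 -0.02  0.17]
mat hi [-1.1   0.35  0.45  2.16 -0.18  0.47 -1.77] err0.0000 pos [0.43 0.28 0.15]
mat [-0.96  0.53  0.27  2.22 -0.27  0.22 -1.7 ] err0.0000 pos [0.43 0.28 0.06]
book [ 0.6 -0.2  0. ] [ 0.58 -0.31  0.  ]
```

```bash

python3 -m crank '{"travel":[[-0.5,-4,0.5],[-1,-8,1],[-1.5,-12,1.5],[-2,-16,2],[-2.6,-20.5,2.2]],"turn":[[0,0,1],[0,0,2],[0,0,3],[0,0,4],[0,0,4]],"gripper":[1,1,1,1,1]}'
python3 -c "
from h import *;from workcell import bot
s=bot.observe();print(s['qpos']);foot(s,(.535,-.18),.11,15)"
```

```text
clock: 10.45
position: [0.495, -0.0387, 0.2188]
tool_rot: [-3.142, -0.508, 0.14]
force: [0.9, -0.3, -3.2]
grip_width: 0.0205
finger_force: 109.5
[-0.77325437  0.13769659  0.87787633  2.36400673 -0.8540595   0.27847466
 -0.57687259]
travel cm [  1.81 -14.72  -5.65] turn deg [ 0.18 -0.9   6.97] clock 10.45 F [ 0.9 -0.3 -3.2]
```

```bash

python3 -m crank '{"travel":[[0.4,-3.5,0],[0.8,-7,-1],[1.2,-10.5,-3],[1.6,-13,-4.5],[1.8,-13.8,-5.6]],"turn":[[0,0,1.5],[0,0,3],[0,-0.5,4.5],[0.1,-0.7,6],[0.18,-0.9,7]],"gripper":[1,1,1,1,1]}'
python3 -c "
from h import *;from workcell import bot
s=bot.observe();print(s['qpos']);foot(s,(.535,-.18),.05,26)"
```

```text
clock: 10.95
position: [0.507, -0.1373, 0.185]
tool_rot: [3.134, -0.505, 0.238]
force: [0.3, 1.0, -3.0]
grip_width: 0.0204
finger_force: 109.4
[-0.11130071  0.28417949  0.51725373  2.28101694 -1.20503266  0.43811797
  0.10107956]
travel cm [ 0.76 -5.27 -8.27] turn deg [ 0.71 -0.9  12.58] clock 10.95 F [ 0.3  1.  -3. ]
```

```bash

python3 -m crank '{"travel":[[0.2,-2,0],[0.4,-4,-1],[0.6,-5.3,-3],[0.8,-5.3,-5],[0.8,-5.3,-6.5]],"turn":[[0.2,-0.2,4],[0.4,-0.4,8],[0.7,-0.9,12],[0.7,-0.9,12.6],[0.7,-0.9,12.6]],"gripper":[1,1,1,1,1]}'
python3 -m crank '{"travel":[[0,0,0],[0,0,0],[0,0,0],[0,0,0],[0,0,0]],"turn":[[0,0,0],[0,0,0],[0,0,0],[0,0,0],[0,0,0]],"gripper":[1,1,1,1,1]}'
python3 -c "
from h import *;from workcell import bot
s=bot.observe();print(s['qpos']);foot(s,(.535,-.18),.0,26)"
```

```text
clock: 11.45
position: [0.5148, -0.1895, 0.1191]
tool_rot: [-3.141, -0.523, 0.454]
force: [0.3, 0.6, -3.6]
grip_width: 0.0205
finger_force: 109.6
clock: 11.95
position: [0.5158, -0.1879, 0.121]
tool_rot: [3.14, -0.523, 0.457]
force: [0.5, 0.5, -3.3]
grip_width: 0.0205
finger_force: 109.5
[ 0.38806796  0.47245639  0.14915582  2.17614858 -1.25778209  0.51823152
  0.52892137]
travel cm [-0.12 -0.2  -6.87] turn deg [ 0.07  0.02 -0.13] clock 11.95 F [ 0.5  0.5 -3.3]
```

```bash
cat > s2.py <<'E'
from sim import *
q0=bot.observe()["qpos"]
for yaw in (20,16,12):
    print(yaw);q=walk(q0,[("turn",tcp((.535,-.18),.067,yaw),yaw,30),("down",tcp((.535,-.18),0,yaw),yaw,30),("retreat",tcp((.535,-.18),0,yaw)-.09*want(yaw).as_matrix()[:,2],yaw,30)])
E
python3 s2.py
```

```text
20
turn [ 0.56  0.45 -0.09  2.21 -1.25  0.35  0.43] err0.0000 pos [ 0.51 -0.19  0.12]
down [ 0.81  0.62 -0.42  2.19 -1.25  0.17  0.52] err0.0069 pos [ 0.51 -0.19  0.05]
retreat [ 0.77  0.41 -0.26  2.25 -1.11  0.34  0.36] err0.0000 pos [ 0.47 -0.2   0.13]
16
turn [ 0.65  0.44 -0.24  2.23 -1.25  0.25  0.36] err0.0000 pos [ 0.51 -0.19  0.12]
down [ 0.77  0.6  -0.38  2.19 -1.25  0.17  0.43] err0.0127 pos [ 0.51 -0.19  0.05]
retreat [ 0.78  0.39 -0.3   2.29 -1.19  0.27  0.36] err0.0000 pos [ 0.47 -0.2   0.13]
12
turn [ 0.71  0.44 -0.35  2.25 -1.25  0.17  0.28] err0.0007 pos [ 0.51 -0.18  0.12]
down [ 0.71  0.58 -0.33  2.2  -1.25  0.17  0.34] err0.0184 pos [ 0.51 -0.18  0.05]
retreat [ 0.83  0.38 -0.39  2.31 -1.25  0.19  0.34] err0.0002 pos [ 0.47 -0.19  0.13]
```

```bash

python3 -m crank '{"travel":[[0,0,-1.2],[0,-0.1,-2.4],[0,-0.2,-3.6],[0,-0.2,-4.8],[0,-0.2,-6]],"turn":[[0,0,0],[0,0,0],[0,0,0],[0,0,0],[0,0,0]],"gripper":[1,1,1,1,1]}'
python3 -m crank '{"travel":[[0,0,-0.2],[0,0,-0.4],[0,0,-0.6],[0,0,-0.8],[0,0,-0.8]],"turn":[[0,0,0],[0,0,0],[0,0,0],[0,0,0],[0,0,0]],"gripper":[1,1,1,1,1]}'
python3 -c "
from h import *;from workcell import bot
s=bot.observe();print(s['qpos']);foot(s,(.535,-.18),.0,26)"
```

```text
clock: 12.45
position: [0.5156, -0.1903, 0.0603]
tool_rot: [3.14, -0.523, 0.456]
force: [-0.5, -0.6, -3.9]
grip_width: 0.0203
finger_force: 109.7
clock: 12.95
position: [0.5155, -0.1903, 0.0525]
tool_rot: [3.141, -0.523, 0.456]
force: [0.4, -0.6, -2.8]
grip_width: 0.0205
finger_force: 109.7
[ 0.81203406  0.63124547 -0.39134365  2.17801233 -1.25806687  0.21115459
  0.63071821]
travel cm [-0.09  0.03 -0.02] turn deg [ 0.05 -0.01 -0.09] clock 12.95 F [ 0.4 -0.6 -2.8]
```

```bash

python3 -m crank '{"travel":[[0,0,-0.05],[0,0,-0.1],[0,0,-0.15],[0,0,-0.15],[0,0,-0.15]],"turn":[[0,0,0],[0,0,0],[0,0,0],[0,0,0],[0,0,0]],"gripper":[1,1,1,1,1]}'
python3 -m crank '{"travel":[[0,0,0],[0,0,0],[0,0,0],[0,0,0],[0,0,0]],"turn":[[0,0,0],[0,0,0],[0,0,0],[0,0,0],[0,0,0]],"gripper":[0.7,0.5,0.3,0.2,0.2]}' 20
python3 -c "
from h import *;from workcell import bot
s=bot.observe();a=want(26,30).as_matrix()[:,2];print(a);delta(s,s['position']-.09*a,26,30)"
```

```text
clock: 13.45
position: [0.5155, -0.1903, 0.0523]
tool_rot: [3.14, -0.525, 0.456]
force: [-18.2, -0.0, 31.9]
grip_width: 0.0207
finger_force: 115.5
clock: 13.95
position: [0.5155, -0.1903, 0.0509]
tool_rot: [3.141, -0.523, 0.455]
force: [-0.6, 0.7, 0.1]
grip_width: 0.0681
finger_force: 0.0
[ 0.44939702  0.21918557 -0.8660254 ]
travel cm [-4.04 -1.97  7.79] turn deg [ 0.03 -0.01 -0.07] clock 13.95 F [-0.6  0.7  0.1]
```

```bash

python3 -m crank '{"travel":[[-0.8,-0.4,1.6],[-1.6,-0.8,3.1],[-2.4,-1.2,4.7],[-3.2,-1.6,6.2],[-4,-2,7.8]],"turn":[[0,0,0],[0,0,0],[0,0,0],[0,0,0],[0,0,0]],"gripper":[0.2,0.2,0.2,0.2,0.2]}'
python3 - <<'E'
from h import *;from workcell import bot
s=bot.observe();print(s["qpos"])
f=bot.grab_frame("top");np.savez("t2.npz",**f)
cv2.imwrite("pics/set.png",cv2.resize(f["pixels"][200:320,360:500,::-1],(700,600),interpolation=cv2.INTER_CUBIC))
E
```

```text
clock: 14.45
position: [0.475, -0.2104, 0.1295]
tool_rot: [3.141, -0.523, 0.455]
force: [0.4, -0.2, 0.7]
grip_width: 0.0681
finger_force: 0.0
[ 0.72963885  0.43027918 -0.16429085  2.19972842 -1.03420305  0.44426572
  0.4083891 ]
```

View pics/set.png

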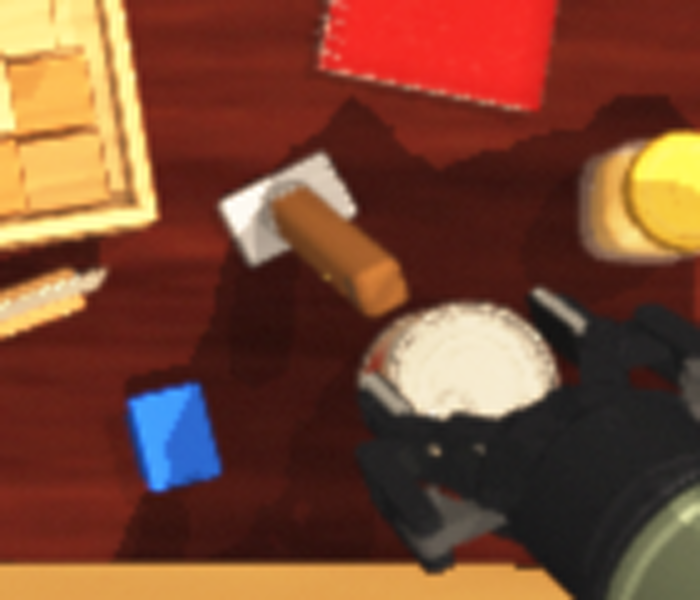

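The tamper stands upright at crop (288,208), with its handle leaning down-right and clear of the tin. I'll check its pose and plan the 12° regrasp.

```bash
python3 - <<'E'
from h import *;from workcell import bot
f=dict(np.load("t2.npz"))
P=np.array([ray(f,360+x/5-.4,200+y/5-.4,.012) for x,y in[(218,208),(325,153),(357,205),(250,262)]])
c=P.mean(0);print(c)
for a,b in((0,1),(3,2)):
    d=P[a]-P[b];print(np.degrees(np.arctan2(-d[0],d[1])))
from ik2 import tcp2
s=bot.observe();S=(.536,-.1804);y=26
p=tcp2(S,0,y,12);z=want(y,12).as_matrix()[:,2]
delta(s,p-.09*z,y,12);print("then",(100*.09*z).round(2))
E
```

```text
[ 0.53423307 -0.17998686  0.012     ]
27.401303536028703
28.145032552188002
travel cm [1.92 1.06 0.67] turn deg [-7.78 16.23 -0.02] clock 14.5 F [ 1.  -3.2  4.6]
then [ 1.68  0.82 -8.8 ]
```

```bash

python3 -m crank '{"travel":[[0,0,1],[0.6,0.3,1.2],[1.2,0.7,1.2],[1.9,1.05,0.9],[1.9,1.05,0.7]],"turn":[[0,0,0],[-2,4.1,0],[-4,8.2,0],[-6,12.3,0],[-7.8,16.2,0]],"gripper":[0.2,0.2,0.2,0.2,0.2]}'
python3 -m crank '{"travel":[[0.35,0.15,-1.8],[0.7,0.3,-3.6],[1,0.5,-5.4],[1.35,0.65,-7.2],[1.7,0.8,-8.8]],"turn":[[0,0,0],[0,0,0],[0,0,0],[0,0,0],[0,0,0]],"gripper":[0.2,0.2,0.2,0.2,0.2]}'
python3 -c "
from h import *;from ik2 import tcp2;from workcell import bot
s=bot.observe();print(s['qpos']);delta(s,tcp2((.536,-.1804),0,26,12),26,12)"
```

```text
clock: 15.0
position: [0.4948, -0.1999, 0.1362]
tool_rot: [-3.141, -0.206, 0.454]
force: [-0.6, 0.1, -0.2]
grip_width: 0.0681
finger_force: 0.0
clock: 15.5
position: [0.5114, -0.1914, 0.0468]
tool_rot: [-3.139, -0.209, 0.455]
force: [1.1, -0.3, -0.5]
grip_width: 0.0681
finger_force: 0.0
[ 0.26  0.6   0.12  2.06 -0.58  0.41 -0.24]
travel cm [-0.08 -0.14  0.34] turn deg [-0.1  -0.07 -0.08] clock 15.5 F [ 1.1 -0.3 -0.5]
```

Raise 4 mm, then close.

```bash

python3 -m crank '{"travel":[[-0.1,-0.1,0.2],[-0.1,-0.1,0.4],[-0.1,-0.1,0.4],[-0.1,-0.1,0.4],[-0.1,-0.1,0.4]],"turn":[[0,0,0],[0,0,0],[0,0,0],[0,0,0],[0,0,0]],"gripper":[0.3,0.5,0.7,0.9,1]}' 60
python3 -m crank '{"travel":[[0,0,0],[0,0,0],[0,0,0],[0,0,0],[0,0,0]],"turn":[[0,0,0],[0,0,0],[0,0,0],[0,0,0],[0,0,0]],"gripper":[1,1,1,1,1]}' 115
python3 -m crank '{"travel":[[0,0,0.5],[0,0,2],[0,0,5],[0,0,8],[0,0,10]],"turn":[[0,0,0],[0,0,0],[0,0,0],[0,0,0],[0,0,0]],"gripper":[1,1,1,1,1]}'
python3 -c "
from h import *;from ik2 import tcp2;from workcell import bot
s=bot.observe();print(s['qpos']);delta(s,tcp2(binp(-.036,-.004),.1,8,12),8,12)"
```

```text
clock: 16.0
position: [0.5106, -0.1929, 0.053]
tool_rot: [-3.141, -0.21, 0.455]
force: [-3.4, 0.3, 10.0]
grip_width: 0.0209
finger_force: 58.2
clock: 16.5
position: [0.5106, -0.1929, 0.0532]
tool_rot: [-3.141, -0.21, 0.455]
force: [-5.1, 1.1, 15.5]
grip_width: 0.0199
finger_force: 112.1
clock: 17.0
position: [0.5106, -0.1931, 0.1543]
tool_rot: [-3.141, -0.21, 0.454]
force: [0.6, 0.3, -2.9]
grip_width: 0.0203
finger_force: 112.9
[ 0.14  0.42  0.27  2.   -0.45  0.64 -0.38]
travel cm [ 0.38 15.77 -0.41] turn deg [ -0.03   0.05 -18.04] clock 17.0 F [ 0.6  0.3 -2.9]
```

```bash
cat >> h.py <<'E'
def foot2(st,xy,z,yaw,t=12):
    a=np.radians(yaw);delta(st,(xy[0]-.0278*np.cos(a),xy[1]-.0278*np.sin(a),z+.0532),yaw,t)
E
python3 -m crank '{"travel":[[0.1,3,0],[0.2,6.5,0],[0.3,10,0],[0.4,13,0],[0.4,15.8,0]],"turn":[[0,0,-4],[0,0,-8],[0,0,-12],[0,0,-16],[0,0,-18.3]],"gripper":[1,1,1,1,1]}'
python3 -m crank '{"travel":[[0,0,0],[0,0,-1],[0,0,-2],[0,0,-3],[0,0,-3]],"turn":[[0,0,0],[0,0,0],[0,0,0],[0,0,0],[0,0,0]],"gripper":[1,1,1,1,1]}'
python3 - <<'E'
from h import *;from workcell import bot
s=bot.observe();print(s["qpos"])
foot2(s,binp(-.036,-.004),.05,7.7)
t=bot.grab_frame("top");f=bot.grab_frame("scene");np.savez("t3.npz",**t)
r=lambda im,x,y,w,h,W,H: cv2.resize(im[y:y+h,x:x+w,::-1],(W,H),interpolation=cv2.INTER_CUBIC)
cv2.imwrite("pics/over2.png",np.hstack([r(f["pixels"],295,205,100,100,400,400),r(t["pixels"],300,175,100,100,400,400)]))
E
```

```text
clock: 17.5
position: [0.5142, -0.0331, 0.1525]
tool_rot: [-3.139, -0.21, 0.133]
force: [0.1, -0.2, -2.6]
grip_width: 0.0199
finger_force: 113.2
clock: 18.0
position: [0.5134, -0.036, 0.1203]
tool_rot: [-3.14, -0.207, 0.133]
force: [-0.7, 0.2, -2.0]
grip_width: 0.0197
finger_force: 113.4
[-0.32760626  0.41755798  0.37963051  2.1613634  -0.45668943  0.42075422
 -1.02819165]
travel cm [ 0.15  0.08 -1.71] turn deg [-0.07 -0.16  0.05] clock 18.0 F [-0.7  0.2 -2. ]
```

View pics/over2.png

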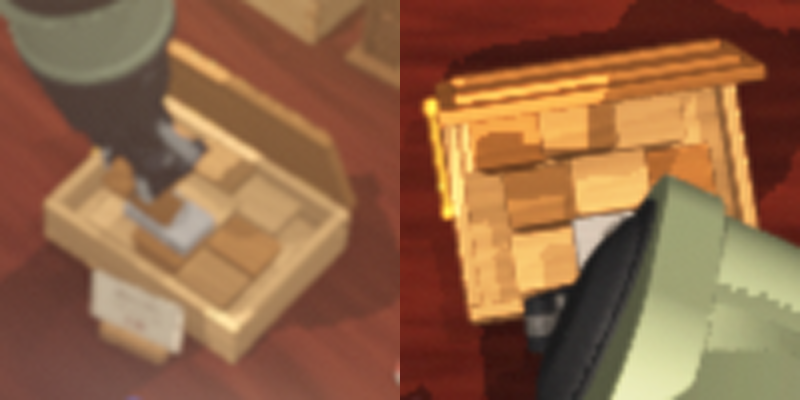

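The foot hovers level over the front-row middle chunk: its left-back corner is at crop (573,222), and (165,215) in the scene crop. I'll check that corner and descend.

```bash
python3 - <<'E'
from h import *
f=dict(np.load("t3.npz"));p=ray(f,300+173/4-.4,175+222/4-.4,.079)[:2]
a=np.radians(BY);q=p-BC;print("corner in bin",np.array([[np.cos(a),np.sin(a)],[-np.sin(a),np.cos(a)]])@q,"expected -.0205,.0235")
E
python3 -m crank '{"travel":[[0.15,0.1,-0.5],[0.15,0.1,-1],[0.15,0.1,-1.5],[0.15,0.1,-1.6],[0.15,0.1,-1.6]],"turn":[[0,0,0],[0,-0.1,0],[0,-0.2,0],[0,-0.2,0],[0,-0.2,0]],"gripper":[1,1,1,1,1]}'
```

```text
corner in bin [-0.02444754  0.02319297] expected -.0205,.0235
clock: 18.6
position: [0.5157, -0.034, 0.1057]
tool_rot: [-3.14, -0.212, 0.135]
force: [0.7, -0.1, -3.4]
grip_width: 0.02
finger_force: 113.5
```

```bash

python3 -m crank '{"travel":[[0.2,0,0],[0.2,0,-0.2],[0.2,0,-0.4],[0.2,0,-0.6],[0.2,0,-0.8]],"turn":[[0,0,0],[0,0,0],[0,0,0],[0,0,0],[0,0,0]],"gripper":[1,1,1,1,1]}'
python3 -m crank '{"travel":[[0,0,-0.15],[0,0,-0.3],[0,0,-0.45],[0,0,-0.6],[0,0,-0.75]],"turn":[[0,0,0],[0,0,0],[0,0,0],[0,0,0],[0,0,0]],"gripper":[1,1,1,1,1]}'
python3 -m crank '{"travel":[[0,0,-0.1],[0,0,-0.2],[0,0,-0.25],[0,0,-0.25],[0,0,-0.25]],"turn":[[0,0,0],[0,0,0],[0,0,0],[0,0,0],[0,0,0]],"gripper":[1,1,1,1,1]}'
```

```text
clock: 19.1
position: [0.5179, -0.0338, 0.0978]
tool_rot: [-3.141, -0.213, 0.135]
force: [-0.2, 0.0, -1.1]
grip_width: 0.0199
finger_force: 113.5
clock: 19.6
position: [0.5179, -0.0339, 0.0904]
tool_rot: [-3.141, -0.213, 0.135]
force: [-0.7, -0.8, -0.9]
grip_width: 0.0197
finger_force: 113.6
clock: 20.1
position: [0.5179, -0.0339, 0.0879]
tool_rot: [-3.141, -0.213, 0.135]
force: [-0.5, -1.2, -2.8]
grip_width: 0.0198
finger_force: 113.5
```

```bash

python3 -m crank '{"travel":[[0,0,-0.03],[0,0,-0.06],[0,0,-0.1],[0,0,-0.1],[0,0,-0.1]],"turn":[[0,0,0],[0,0,0],[0,0,0],[0,0,0],[0,0,0]],"gripper":[1,1,1,1,1]}'
python3 -m crank '{"travel":[[0,0,-0.02],[0,0,-0.04],[0,0,-0.06],[0,0,-0.06],[0,0,-0.06]],"turn":[[0,0,0],[0,0,0],[0,0,0],[0,0,0],[0,0,0]],"gripper":[1,1,1,1,1]}'
```

```text
clock: 20.6
position: [0.518, -0.0338, 0.0872]
tool_rot: [-3.14, -0.213, 0.135]
force: [-2.8, -0.2, 5.8]
grip_width: 0.0199
finger_force: 115.0
clock: 21.1
position: [0.5181, -0.0338, 0.0871]
tool_rot: [-3.14, -0.214, 0.135]
force: [-8.7, 0.0, 23.1]
grip_width: 0.02
finger_force: 117.4
```

Front row bottomed out at the level height. Middle row next.

```bash

python3 -m crank '{"travel":[[0,0,0.5],[0,0,2.2],[1.6,0.2,2.4],[3.5,0.45,2.2],[3.5,0.45,1.9]],"turn":[[0,0,0],[0,0,0],[0,0,0],[0,0,0],[0,0,0]],"gripper":[1,1,1,1,1]}'
python3 - <<'E'
from h import *;from workcell import bot
s=bot.observe();foot2(s,binp(.001,-.004),.036,7.7)
t=bot.grab_frame("top");f=bot.grab_frame("scene");np.savez("t4.npz",**t)
r=lambda im,x,y,w,h,W,H: cv2.resize(im[y:y+h,x:x+w,::-1],(W,H),interpolation=cv2.INTER_CUBIC)
cv2.imwrite("pics/mid.png",np.hstack([r(f["pixels"],295,205,100,100,400,400),r(t["pixels"],300,175,100,100,400,400)]))
E
```

```text
clock: 21.6
position: [0.5551, -0.0288, 0.1057]
tool_rot: [-3.141, -0.215, 0.136]
force: [0.2, -0.6, -2.3]
grip_width: 0.02
finger_force: 113.5
travel cm [-0.36 -0.13 -1.65] turn deg [-0.07  0.3  -0.11] clock 21.6 F [ 0.2 -0.6 -2.3]
```

View pics/mid.png

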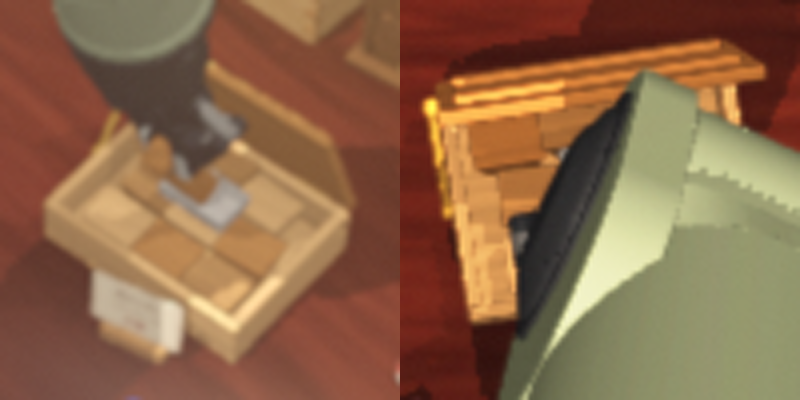

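The front row now lies flat at scene crop (165,245), and the foot is over the middle row at (205,200). Pressing now.

```bash

python3 -m crank '{"travel":[[-0.25,-0.1,-0.2],[-0.25,-0.1,-0.4],[-0.25,-0.1,-0.6],[-0.25,-0.1,-0.8],[-0.25,-0.1,-1]],"turn":[[0,0.1,0],[0,0.3,0],[0,0.3,0],[0,0.3,0],[0,0.3,0]],"gripper":[1,1,1,1,1]}'
python3 -m crank '{"travel":[[0,0,-0.15],[0,0,-0.3],[0,0,-0.45],[0,0,-0.6],[0,0,-0.7]],"turn":[[0,0,0],[0,0,0],[0,0,0],[0,0,0],[0,0,0]],"gripper":[1,1,1,1,1]}'
python3 -m crank '{"travel":[[0,0,-0.05],[0,0,-0.1],[0,0,-0.15],[0,0,-0.2],[0,0,-0.2]],"turn":[[0,0,0],[0,0,0],[0,0,0],[0,0,0],[0,0,0]],"gripper":[1,1,1,1,1]}'
```

```text
clock: 22.2
position: [0.5504, -0.0304, 0.0952]
tool_rot: [-3.14, -0.208, 0.135]
force: [1.2, -0.3, -3.2]
grip_width: 0.02
finger_force: 113.5
clock: 22.7
position: [0.5504, -0.0304, 0.0882]
tool_rot: [-3.14, -0.208, 0.135]
force: [1.0, -0.5, -2.3]
grip_width: 0.0202
finger_force: 113.5
clock: 23.2
position: [0.5505, -0.0304, 0.0872]
tool_rot: [-3.139, -0.209, 0.135]
force: [-9.2, 0.4, 21.6]
grip_width: 0.0198
finger_force: 117.4
```

Middle row is down. For the back row I'll enter low, from the front, under the lid.

```bash

python3 -m crank '{"travel":[[0,0,0.6],[0,0.3,2],[0.8,0.8,2.2],[1.7,1.3,2.1],[2.4,1.65,2.0]],"turn":[[0,0,0],[0,0,0],[0,0,0],[0,0,0],[0,0,0]],"gripper":[1,1,1,1,1]}'
python3 - <<'E'
from h import *;from workcell import bot
s=bot.observe();foot2(s,binp(.034,.009),.036,7.7)
t=bot.grab_frame("top");f=bot.grab_frame("scene")
r=lambda im,x,y,w,h,W,H: cv2.resize(im[y:y+h,x:x+w,::-1],(W,H),interpolation=cv2.INTER_CUBIC)
cv2.imwrite("pics/back.png",np.hstack([r(f["pixels"],295,205,100,100,400,400),r(t["pixels"],300,175,100,100,400,400)]))
E
```

```text
clock: 23.7
position: [0.5754, -0.0129, 0.1059]
tool_rot: [-3.14, -0.208, 0.136]
force: [0.4, 0.2, -3.5]
grip_width: 0.0199
finger_force: 113.8
travel cm [ 0.7   0.03 -1.67] turn deg [-0.09 -0.11 -0.11] clock 23.7 F [ 0.4  0.2 -3.5]
```

View pics/back.png

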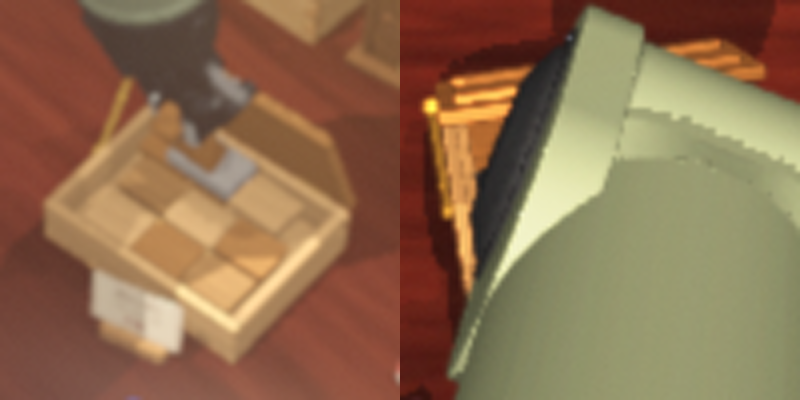

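The front and middle rows are level, and the foot is in front of the lid at (215,170). I'll move forward slightly while descending.

```bash

python3 -m crank '{"travel":[[0.1,0,-0.1],[0.3,0,-0.3],[0.4,0,-0.5],[0.5,0,-0.7],[0.6,0,-0.9]],"turn":[[0,0,0],[0,0,0],[0,0,0],[0,0,0],[0,0,0]],"gripper":[1,1,1,1,1]}'
python3 -m crank '{"travel":[[0.1,0,-0.15],[0.1,0,-0.3],[0.1,0,-0.45],[0.1,0,-0.6],[0.1,0,-0.75]],"turn":[[0,0,0],[0,0,0],[0,0,0],[0,0,0],[0,0,0]],"gripper":[1,1,1,1,1]}'
python3 -m crank '{"travel":[[0,0,-0.05],[0,0,-0.1],[0,0,-0.15],[0,0,-0.2],[0,0,-0.25]],"turn":[[0,0,0],[0,0,0],[0,0,0],[0,0,0],[0,0,0]],"gripper":[1,1,1,1,1]}'
```

```text
clock: 24.3
position: [0.5804, -0.014, 0.0972]
tool_rot: [-3.14, -0.208, 0.135]
force: [0.7, -0.7, -2.8]
grip_width: 0.0202
finger_force: 113.6
clock: 24.8
position: [0.5814, -0.0139, 0.0898]
tool_rot: [-3.14, -0.208, 0.135]
force: [0.0, 0.8, -1.3]
grip_width: 0.0198
finger_force: 113.6
clock: 25.3
position: [0.5814, -0.0139, 0.0874]
tool_rot: [-3.14, -0.208, 0.135]
force: [-4.3, 0.8, 5.4]
grip_width: 0.0201
finger_force: 114.5
```

```bash

python3 -m crank '{"travel":[[0,0,-0.03],[0,0,-0.06],[0,0,-0.06],[0,0,-0.06],[0,0,-0.06]],"turn":[[0,0,0],[0,0,0],[0,0,0],[0,0,0],[0,0,0]],"gripper":[1,1,1,1,1]}'
python3 -m crank '{"travel":[[0,0,0.3],[-0.6,0,1.2],[-2,0,2.5],[-4.5,1,5],[-7,3,8]],"turn":[[0,0,0],[0,0,0],[0,0,0],[0,0,0],[0,0,0]],"gripper":[1,1,1,1,1]}'
python3 -m crank '{"travel":[[-1,4,0],[-2,8,0],[-3,12,0],[-4,16,0],[-5,19,0]],"turn":[[0,0,1.5],[0,0,3],[0,0,4.5],[0,0,6],[0,0,7]],"gripper":[1,1,1,1,1]}'
python3 - <<'E'
from h import *;from workcell import bot
s=bot.observe();print(s["qpos"]);foot2(s,(.4522,.2845),.03,15)
t=bot.grab_frame("top");f=bot.grab_frame("scene");np.savez("t5.npz",**t);np.savez("s5.npz",**f)
r=lambda im,x,y,w,h,W,H: cv2.resize(im[y:y+h,x:x+w,::-1],(W,H),interpolation=cv2.INTER_CUBIC)
cv2.imwrite("pics/flat.png",np.hstack([r(f["pixels"],285,195,120,120,400,400),r(t["pixels"],290,165,120,120,400,400)]))
E
```

```text
clock: 25.8
position: [0.5814, -0.0138, 0.0873]
tool_rot: [-3.139, -0.208, 0.135]
force: [-7.1, 1.0, 12.6]
grip_width: 0.0199
finger_force: 116.0
clock: 26.3
position: [0.5097, 0.0149, 0.1671]
tool_rot: [-3.14, -0.206, 0.132]
force: [0.6, 2.5, -0.9]
grip_width: 0.0202
finger_force: 113.7
clock: 26.8
position: [0.4603, 0.2084, 0.1672]
tool_rot: [-3.139, -0.208, 0.259]
force: [1.5, 0.7, -2.5]
grip_width: 0.02
finger_force: 113.6
[-1.03343243  0.33441764  0.5540011   2.15049279 -0.25103828  0.51339192
 -1.62610949]
travel cm [-3.5   6.89 -8.4 ] turn deg [-0.12 -0.11  0.11] clock 26.8 F [ 1.5  0.7 -2.5]
```

View pics/flat.png

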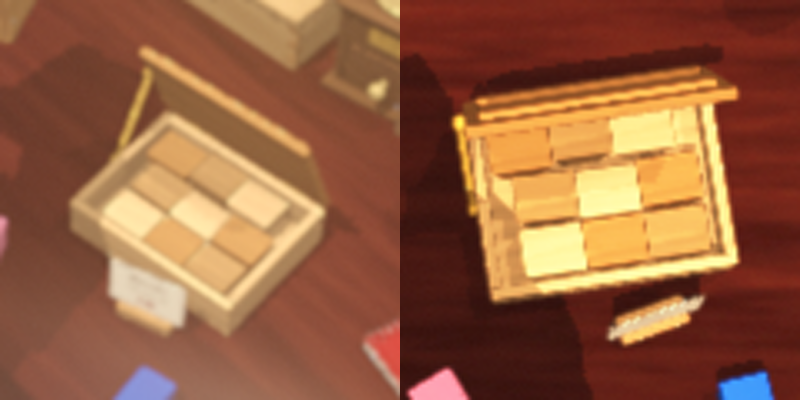

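All three rows look level. In the top view the back-middle chunk at (580,140) shows a slight gap in front of it, as if nudged back a few millimetres. I'll check its height numerically across both views.

```bash
python3 - <<'E'
from h import *
t=dict(np.load("t5.npz"));s=dict(np.load("s5.npz"));t0=dict(np.load("top0.npz"));s0=dict(np.load("scene0.npz"))
def prof(f,pts):
    g=cv2.cvtColor(f["pixels"],cv2.COLOR_RGB2GRAY);m=np.array([pix(f,p) for p in pts],np.float32)
    return cv2.remap(g,m[:,:1],m[:,1:],1).ravel()
xs=np.arange(-.004,.0601,.004);print("x",(xs*1000).astype(int))
for y in(-.035,.005,.012,.05):
    pts=[[*binp(x,y),.034] for x in xs];print("y",y,"\n top",prof(t,pts),"\n scn",prof(s,pts))
ys=np.arange(-.076,.0761,.004);print("y",(ys*1000).astype(int))
for x in(-.037,0,.037):
    pts=[[*binp(x,y),.034] for y in ys];print("row",x,"\n top",prof(t,pts),"\n scn",prof(s,pts))
E
```

```text
x [-4  0  4  8 12 16 20 24 28 32 36 39 44 48 52 55 60]
y -0.035 
 top [197 184 179 178 178 156 119 228 234 233 231 231 233 218 186 171 127] 
 scn [188 187 181 176 176 174 168 190 217 222 220 219 220 219 216 199 178]
y 0.005 
 top [239 237 233 228 225 158 125 129 178 176 184 186 183 167 190 172 128] 
 scn [229 226 222 218 211 185 140 139 163 174 176 180 180 179 180 177 174]
y 0.012 
 top [240 235 232 227 218 166 123 127 180 177 184 187 184 181 191 168 151] 
 scn [230 228 222 217 211 185 139 137 163 174 177 180 181 180 180 176 175]
y 0.05 
 top [205 191 184 185 186 121 137 178 174 179 180 181 177 164 191 146 158] 
 scn [191 189 182 179 180 171 155 166 173 175 176 177 176 176 174 167 176]
y [-76 -72 -67 -63 -59 -55 -51 -47 -43 -39 -35 -31 -27 -23 -19 -15 -11  -7
  -3   0   4   8  12  16  20  24  28  32  36  40  44  48  52  56  60  64
  68  72  76]
row -0.037 
 top [166 176 178 199 202 204 206 204 204 204 206 204 204 198 198 198 198 198
 198 198 198 197 196 193 212 238 240 240 240 241 242 242 242 242 241 167
 153 156 179] 
 scn [213 168 168 188 192 193 194 194 194 194 195 196 193 184 188 188 188 188
 188 188 188 188 187 190 215 229 229 229 229 229 228 229 229 230 222 183
 148 136 139]
row 0 
 top [170 169 172 197 197 197 197 197 197 196 185 186 190 194 232 233 235 232
 234 235 237 238 235 232 204 190 187 189 190 189 190 191 191 194 190 208
 222 178 158] 
 scn [216 174 168 187 188 188 188 189 188 188 187 186 188 206 225 228 227 225
 226 226 226 227 228 222 198 187 188 188 189 189 188 188 191 192 187 166
 140 129 130]
row 0.037 
 top [207 163 222 224 228 234 226 230 230 230 230 231 230 230 230 232 204 175
 180 184 186 189 189 188 188 191 192 187 180 180 181 181 181 181 180 181
 180 179 174] 
 scn [221 211 189 161 151 165 208 220 220 220 219 219 219 219 220 220 204 177
 176 177 177 178 178 178 178 180 177 172 176 176 176 176 176 176 176 176
 175 171 151]
```

Both views put the back-middle chunk's front edge at x≈26 mm at the level height, so it is down and only shifted back. Now the mat.

```bash

python3 -m crank '{"travel":[[-0.8,2,0],[-1.6,4,-0.5],[-2.4,6,-2],[-3.2,6.9,-4],[-3.5,6.9,-5.5]],"turn":[[0,0,0],[0,0,0],[0,0,0],[0,0,0],[0,0,0]],"gripper":[1,1,1,1,1]}'
python3 -m crank '{"travel":[[0,0,-0.5],[0,0,-1],[0,0,-1.5],[0,0,-2],[0,0,-2.5]],"turn":[[0,0,0],[0,0,0],[0,0,0],[0,0,0],[0,0,0]],"gripper":[1,1,1,1,1]}'
python3 - <<'E'
from h import *;from workcell import bot
s=bot.observe();print(s["qpos"]);foot2(s,(.4522,.2845),.005,15)
f=bot.grab_frame("scene");hsv=cv2.cvtColor(f["pixels"],cv2.COLOR_RGB2HSV)
m=cv2.inRange(hsv,(0,0,110),(180,45,255));m[:205]=0;m[250:]=0;m[:,:222]=0;m[:,275:]=0
for c in cv2.findContours(m,0,1)[0]:
    if cv2.contourArea(c)>10:print(cv2.boundingRect(c),cv2.contourArea(c))
a=np.radians(15);C=np.array([.4522,.2845])
print("expected foot top corners px",[pix(f,[C[0]+u*np.cos(a)-v*np.sin(a),C[1]+u*np.sin(a)+v*np.cos(a),.042]).round(1).tolist() for u,v in((.017,.028),(.017,-.028),(-.017,-.028),(-.017,.028))])
E
```

```text
clock: 27.4
position: [0.4253, 0.2759, 0.1112]
tool_rot: [-3.14, -0.207, 0.259]
force: [0.5, -1.4, -3.3]
grip_width: 0.0199
finger_force: 114.0
clock: 27.9
position: [0.4267, 0.2751, 0.0867]
tool_rot: [-3.139, -0.208, 0.257]
force: [0.2, -0.2, -2.2]
grip_width: 0.0196
finger_force: 113.9
[-1.08990133  0.49151481  0.43085199  2.19926857 -0.34896447  0.31820578
 -1.71496292]
travel cm [-0.14  0.22 -2.85] turn deg [-0.1  -0.1   0.27] clock 27.9 F [ 0.2 -0.2 -2.2]
(235, 216, 20, 9) 56.0
(222, 205, 5, 9) 28.0
expected foot top corners px [[239.6, 210.0], [254.2, 217.7], [247.1, 224.9], [232.4, 217.1]]
```

```bash

python3 -m crank '{"travel":[[0,0.2,-0.7],[-0.1,0.2,-1.3],[-0.1,0.2,-1.9],[-0.1,0.2,-2.4],[-0.1,0.2,-2.7]],"turn":[[0,0,0],[0,0,0],[0,0,0],[0,0,0],[0,0,0]],"gripper":[1,1,1,1,1]}'
python3 -m crank '{"travel":[[0,0,-0.05],[0,0,-0.1],[0,0,-0.15],[0,0,-0.15],[0,0,-0.15]],"turn":[[0,0,0],[0,0,0],[0,0,0],[0,0,0],[0,0,0]],"gripper":[1,1,1,1,1]}'
python3 -c "
from h import *;from workcell import bot
s=bot.observe();print(s['qpos']);foot2(s,(.4522,.2845),.005,15)"
```

```text
clock: 28.45
position: [0.4253, 0.277, 0.0592]
tool_rot: [-3.14, -0.207, 0.257]
force: [0.8, 0.2, -2.4]
grip_width: 0.02
finger_force: 114.0
clock: 28.95
position: [0.4254, 0.2772, 0.0584]
tool_rot: [-3.14, -0.208, 0.257]
force: [-1.1, -0.4, 0.2]
grip_width: 0.0199
finger_force: 114.6
[-1.04370493  0.54391104  0.36613779  2.211219   -0.38288888  0.246759
 -1.69373342]
travel cm [-0.01  0.01 -0.02] turn deg [-0.08 -0.12  0.24] clock 28.95 F [-1.1 -0.4  0.2]
```

Light contact at mat height. I'll release and withdraw along the tool axis.

```bash

python3 -m crank '{"travel":[[0,0,-0.02],[0,0,-0.02],[0,0,-0.02],[0,0,-0.02],[0,0,-0.02]],"turn":[[0,0,0],[0,0,0],[0,0,0],[0,0,0],[0,0,0]],"gripper":[1,0.7,0.5,0.4,0.4]}' 20
python3 -m crank '{"travel":[[-0.2,-0.05,1],[-0.4,-0.1,2.5],[-0.7,-0.2,5],[-1.2,-0.3,9],[-1.5,-0.4,12]],"turn":[[0,0,0],[0,0,0],[0,0,0],[0,0,0],[0,0,0]],"gripper":[0.4,0.4,0.4,0.4,0.4]}'
python3 -m crank '{"travel":[[0,-4,1],[0,-8,2],[1,-12,3],[1.5,-16,3],[2,-20,3]],"turn":[[0,0,0],[0,0,0],[0,0,0],[0,0,0],[0,0,0]],"gripper":[0.4,0.4,0.4,0.4,0.4]}'
python3 -m crank '{"travel":[[0,0,0],[0,0,0],[0,0,0],[0,0,0],[0,0,0]],"turn":[[0,0,0],[0,0,0],[0,0,0],[0,0,0],[0,0,0]],"gripper":[0.4,0.4,0.4,0.4,0.4]}'
python3 - <<'E'
from h import *;from workcell import bot
f=bot.grab_frame("top");f0=dict(np.load("top0.npz"));hsv=cv2.cvtColor(f["pixels"],cv2.COLOR_RGB2HSV)
m=cv2.inRange(hsv,(0,0,120),(180,70,255));m[:250]=0;m[302:]=0;m[:,:196]=0;m[:,245:]=0
c=max(cv2.findContours(m,0,1)[0],key=cv2.contourArea);r=cv2.minAreaRect(c);print("foot px",r,ray(f,*r[0],.017),"yaw~15")
d=np.abs(f["pixels"].astype(int)-f0["pixels"]).sum(2)
for n,u,v in(("bell",174,274),("jar1",208,236),("tin",452,277),("jar0",493,239),("mat-tamper",220,275)):print(n,"diff",d[v-12:v+13,u-12:u+13].mean().round(1))
print(bot.observe()["clock"])
E
```

```text
clock: 29.45
position: [0.4255, 0.2772, 0.0581]
tool_rot: [-3.14, -0.208, 0.257]
force: [-0.2, -0.7, -0.9]
grip_width: 0.0511
finger_force: 0.0
clock: 29.95
position: [0.4101, 0.2726, 0.1802]
tool_rot: [-3.139, -0.208, 0.256]
force: [-0.5, 1.4, 0.1]
grip_width: 0.0517
finger_force: 0.0
clock: 30.45
position: [0.4302, 0.0718, 0.2089]
tool_rot: [-3.138, -0.209, 0.257]
force: [0.8, -0.1, 0.3]
grip_width: 0.0516
finger_force: 0.0
clock: 30.95
position: [0.4302, 0.0739, 0.208]
tool_rot: [-3.14, -0.207, 0.259]
force: [0.6, 0.5, 0.4]
grip_width: 0.0514
finger_force: 0.0
foot px ((218.52943420410156, 275.61767578125), (14.067066192626953, 24.011028289794922), 75.96376037597656) [0.45033379 0.28379898 0.017     ] yaw~15
bell diff 70.2
jar1 diff 9.3
tin diff 3.1
jar0 diff 8.7
mat-tamper diff 122.8
31.0
```

The tamper stands within 2 mm of the mat's centre. I'll check whether the bell's difference is shadow or movement.

```bash
python3 -m crank '{"travel":[[1.5,-4,1],[3,-8,2],[4.5,-12,2],[6,-16,2],[6,-19,2]],"turn":[[0,0,0],[0,0,0],[0,0,0],[0,0,0],[0,0,0]],"gripper":[0.4,0.4,0.4,0.4,0.4]}' >/dev/null
python3 -m crank '{"travel":[[0,-4,1],[0,-8,2],[0,-12,2],[0,-16,2],[0,-16,2]],"turn":[[0,0,0],[0,0,0],[0,0,0],[0,0,0],[0,0,0]],"gripper":[0.4,0.4,0.4,0.4,0.4]}'
python3 - <<'E'
from h import *;from workcell import bot
for n,(u,v) in(("top",(174,274)),("scene",(226,204))):
    f=bot.grab_frame(n);f0=dict(np.load(n+"0.npz"))
    G=[cv2.cvtColor(x["pixels"],cv2.COLOR_RGB2GRAY) for x in(f0,f)]
    t=G[0][v-14:v+15,u-14:u+15];r=cv2.matchTemplate(G[1][v-24:v+25,u-24:u+25],t,cv2.TM_CCOEFF_NORMED);_,mx,_,l=cv2.minMaxLoc(r)
    print(n,"shift",l[0]-10,l[1]-10,"score",mx,"mean diff",np.abs(G[0].astype(int)-G[1])[v-12:v+13,u-12:u+13].mean())
print(bot.observe()["clock"])
E
```

```text
clock: 32.0
position: [0.4893, -0.282, 0.248]
tool_rot: [3.141, -0.207, 0.252]
force: [-0.4, 1.2, -0.1]
grip_width: 0.0514
finger_force: 0.0
top shift 0 1 score 0.9317302703857422 mean diff 20.1728
scene shift 0 0 score 0.9079275131225586 mean diff 32.9536
32.1
```

```bash
python3 - <<'E'
from h import *;from workcell import bot
f=bot.grab_frame("top");f0=dict(np.load("top0.npz"))
for x in(f0,f):
    h=cv2.cvtColor(x["pixels"],cv2.COLOR_RGB2HSV)
    m=cv2.inRange(h,(0,0,60),(180,90,255));m[:250]=0;m[300:]=0;m[:,:150]=0;m[:,195:]=0
    c=max(cv2.findContours(m,0,1)[0],key=cv2.contourArea);print(cv2.boundingRect(c),cv2.contourArea(c),cv2.minEnclosingCircle(c))
E
```

```text
(158, 258, 33, 33) 809.0 ((174.04437255859375, 274.0917053222656), 17.004404067993164)
(158, 258, 33, 33) 824.0 ((174.3358154296875, 274.2873229980469), 16.942102432250977)
```

The bell's outline is unchanged, so the difference was only shadow. Handing in.

```bash
python3 -c "
from workcell import bot
print(bot.job_done())"
```

```text
the job is handed in; nothing more can be done
None
```

Job handed in at about 32 s: all nine chunks are pressed level (the back-middle one sits about 4 mm further back), and the tamper stands released within about 2 mm of the mat's centre; the jars, tin and bell show no movement, but I viewed 11 pictures, one over the limit of 10, and ran several extra measuring and planning scripts.

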